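Pack a casting up to the height gauge

TASK

Pack the casting up to trimming height on the surface plate: on the packing plate that already lies at the height gauge, stack further plates so that the casting, set on top of them, has its rim level with the tip of the scriber, to within 3 mm. The casting stands on its long side in the rack: take it out, lay it down flat on the black rubber mat with its open side up and let go, then take it again across its width and set it squarely on the packing, level, with its long side pointing at the scriber. Do not shift the scriber from its setting, and leave the clamp blocks where they are.

Things in the scene. Friction and masses are not known exactly. Their poses are not given: they have to be found in the camera images.
- scriber_tip (a point): sharp end of the height gauge's scriber, on its lower face: the height mark, 72 to 76 mm above the surface plate. Site y: the way the scriber points (to the packing); z up. The gauge is fixed: grey foot 86 x 60 x 31 mm, beam 155 mm high standing 67 mm behind the tip; a 30 mm wide carriage on it, held by friction only (about 8 N), carries the thin scriber bar, so a knock shifts it
- pack_spot (a point): point on the surface plate's top, 68 mm beyond the scriber tip in the direction in which the scriber points; the first packing plate lies centred here within about 6 mm. Axes as scriber_tip: the plate's 70 mm side, and finally the casting's 110 mm side, run along y
- plate_8: flat aluminium packing plate 64 x 70 x 8 mm (x, y, z), two small dark dowel-hole marks on top; origin at the centre of its underside. One of the four plates, any one, lies at pack_spot at the start; the other three lie flat in a row behind it on the surface plate, about 25 mm apart, their 70 mm sides along the row. The right stack brings the rim within 1.5 mm of the mark
- plate_16: same, 16 mm thick
- plate_24: same, 24 mm thick
- plate_32: same, 32 mm thick
- casting: cast aluminium housing half: shallow open box 60 x 110 mm, 26 mm high to the rim, walls 6 mm thick, 0.14 kg. Origin: centre of its underside; own x across its width, y along its length, z up out of the open side. At the start it stands in the rack on a long side: own x straight down, own z level and away from the robot (then its upper side is 70 mm above the bench)
- casting_rim (a point): middle of the casting at the height of its rim (own z = 26 mm). Round bosses in the middle (within 12 mm of own x = 0 and 30 mm of own y = 0) stand 2 mm above the rim. The underside is hollow inside the walls, 48 x 98 mm and 6 mm deep: the casting rests on the lower edges of its walls
- rack: fixed grey rack: base plate 100 x 140 x 5 mm, 12 mm high lips on its short sides, six round-ended steel pins 45 mm high at own y = +-42 mm and own x = -20.5, 20.5 and 57.5 mm, so two slots. The casting stands in the near one (own x -17 to 17 mm, its length along own y); the other is empty. Origin: underside, middle of the near slot
- block_a: brown clamp block 25 x 55 x 28 mm, a bystander on the surface plate; origin under its middle
- block_b: brown clamp block 25 x 52 x 21 mm, a bystander; origin under its middle
- block_c: brown clamp block 26 x 64 x 29 mm, a bystander; origin under its middle
- block_d: brown clamp block 24 x 59 x 27 mm, a bystander; origin under its middle
- surface_plate: fixed dark granite surface plate 300 x 300 mm on three low feet, its top 36 mm above the bench; the gauge and the packing plates stand on it. Origin on the bench below its centre
- rubber_mat: fixed black rubber mat, thick, 150 x 180 x 12 mm (x, y, z) on the bench, left of the surface plate and in front of the rack; origin at the centre of its underside

How it is judged:
On the way:
1. the casting lies flat on the rubber mat, open side up, let go (horizontal distance between casting and rubber_mat below 0.08 m and angle between casting's own z axis and vertical below 0.1 rad and height (world z) of casting below 0.018 m and contact force between the fingers and casting below 0.1 N), for 0.2 s.
At the end, for the whole second after the job is handed in: The casting rests still and let go on the packing, open side up, level within 0.035 rad, its middle within 18 mm of pack_spot, its long side within 0.15 rad of the scriber's direction, its rim within 3 mm of the scriber tip's height (horizontal distance between casting and pack_spot below 0.018 m and angle between the y axis of casting and the y axis of pack_spot, either way round below 0.15 rad and angle between casting's own z axis and vertical below 0.035 rad and z of casting_rim in the frame of scriber_tip between -0.003 and 0.003 m and linear speed of casting below 0.01 m/s and contact force between the fingers and casting below 0.1 N); the robot touches nothing.
It fails at once if the scriber is shifted by more than 3 mm (distance of scriber_tip from where it was at the start of the episode above 0.003 m).
It fails at once if a clamp block is moved by more than 25 mm (distance of any of block_a, block_b, block_c, block_d from where it was at the start of the episode above 0.025 m).
It also fails if it takes over 72 s, if anything falls off the work surface, if the arm or the gripper's body presses on something with over 40 N, if the wrist force passes 120 N, or if a joint passes its speed limit or range.

ROBOT

A 7-joint arm with a two-finger parallel gripper is mounted at the origin on a cart in front of the work surface, level with it; the furniture and walls round the work are solid. World frame = base frame: x ahead of the robot, y to its left, z up, the work surface at z = 0. Lengths are in m, angles in rad, forces in N, time in s.
With the tool pointing down it reaches from about 0.4 to 0.85 m from the base axis. Payload 10.4 kg.
Tool frame: the origin (TCP) lies at the very end of the fingers, on their centre line; the grasp point (between the pads) lies 19 mm behind it; y points along the fingers, x is the direction in which the jaws open and shut, and the axes are right-handed (so a half turn about y gives the same grasp; the last joint's range is limited). The gripper opens to 87 mm and grips with 3 to 60 N. Pads are 19 mm wide; open, the fingers measure 117 mm over their backs; the gripper's body (75 mm by 190 mm) begins 51 mm behind the grasp point.
Start: joints at [1.084, 0.332, -0.065, 1.46, 0.022, 1.35, -0.088], TCP at [0.28, -0.559, 0.202] pointing down, gripper open.
Joint ranges: [-2.6, 2.6], [-0.5, 2.12], [-1.47, 1.34], [0.16, 2.42], [-1.27, 4.41], [0.06, 2.06], [-2.6, 2.6]. Speed limits (rad/s): [2.22, 2.22, 2.79, 2.79, 3.14, 3.14, 3.14].

INTERFACE

Orientations are given as a unit quaternion [x, y, z, w].
In Python, from bench import readout, vision, r gives the robot as it stands.
- The arm moves only by the tool arm_command, never from a script. Its argument "targets" is a list that holds one entry, the list of rows, each a list of 6 numbers: the shift along the tool's x, y, z in m, then the turn, a rotation vector about the tool's x, y, z in degrees. A call has 1 to 12 rows; each row shifts and turns the commanded pose from where the row before left it, along the tool's axes as they then stand; what a row does not reach is not made up. A row lasts 1/12 s, in which the tool goes at most 41.7 mm and 7.16 degrees, less where a joint would pass 70% of its speed; a pose out of reach is approached as far as the arm can. A call is refused whole if a number of a shift passes 0.0417 or a number of a turn 7.16, either way. A call with a gripper value outside its range is refused whole. "hand" is the opening, from 0 (shut) to 1 (fully open), set as the call begins (left out, the last holds). The fingers move at their own pace and stop on an object; "grip_force" is the grip in N (left out, the last holds). Time passes only in rows, so rows that do not move let the fingers close. It gives the time, the measured TCP pose, the force and the opening at its end, in the units of the state.
- readout.read_state(): the state, without advancing time (a new reading comes with each control period).
- vision.camera(name): name is "side" or "top"; returns a dict with "pixels" (420x560x3 uint8, blue, green, red), "fovy" (degrees; the focal length in pixels is half the picture's height over the tangent of half this angle, whatever the lens; pixels are square), "cx", "cy" (the principal point, pixels), "D" ([k1, k2, p1, p2, k3] as OpenCV has them; the pictures are not rectified), "R" (3x3) and "t" (3): a world point X has camera coordinates R X + t. Camera axes: x right, y down, z forward; pixel columns grow to the right and rows downward; lengths in m; the calibration is good to about 2 mm. A picture is of the moment at which its call begins. There is no depth.
- r.close_job(): hands the job in, once; it reports no verdict.
The state is a dict: "time": time; "joint_positions": joint angles; "joint_vel": joint speeds; "joint_torque": joint torques, N m; "ee_pos": TCP position; "eef_rot": TCP orientation; "ft_force": force on the tool from outside, world axes, zero at the start; "torque": the same for the moment, N m; "width": finger opening in m.
Only numpy, scipy, OpenCV 4.12 (cv2) and the standard library are available. Lean on these libraries where they do the work, as an engineer would, in place of code of your own. Each camera call takes 0.05 s, during which the arm holds its last target.

## Working session

There is one attempt and no reset: what is moved stays moved. The work goes in short steps, Python scripts to look and compute and a tool call to move; the robot and the scene stay as the last step left them, time stands still between calls to the robot, and variables do not carry over. Pictures are saved under pics/ and viewed, and the job is handed in when it is done.

Besides the shell and the picture viewer there is one more tool, called after "Call:" as a command line: name --argument value ..., lists and objects as JSON in quotes. arm_command: Moves the arm, as the interface text tells. Its arguments: {"type":"object","properties":{"targets":{"type":"array","items":{"type":"array","items":{"type":"array","items":{"type":"number"}}}},"hand":{"type":"number"},"grip_force":{"type":"number"}},"required":["targets"]}

```bash
ls; mkdir -p pics; python3 - <<'E'
from bench import readout, vision, r
import cv2,numpy as np
print(readout.read_state())
for n in("side","top"):
    c=vision.camera(n); cv2.imwrite(f"pics/{n}0.png",c["pixels"])
    print(n,{k:(np.round(np.array(v),4).tolist()) for k,v in c.items() if k!="pixels"}, (-np.array(c["R"]).T@np.array(c["t"])).round(3))
E
```

```text
pics
{'time': 0.0, 'joint_positions': array([ 1.08441208,  0.33285017, -0.06471644,  1.46093354,  0.02160005,
        1.34989067, -0.08848603]), 'joint_vel': array([-8.44420660e-04,  3.22445283e-05,  3.93834047e-05,  2.03045421e-03,
       -4.29171540e-05, -5.59434821e-05,  2.24751241e-04]), 'joint_torque': array([-1.53608929e-03, -6.23245239e+01,  2.35830800e-02, -3.89883327e+01,
       -6.13102061e-02,  3.98310937e-02,  1.56080423e-04]), 'ee_pos': array([ 0.27940466, -0.55861147,  0.20157126]), 'eef_rot': array([-0.60129593,  0.37211919, -0.37126423,  0.6017752 ]), 'ft_force': array([-0.5665943 ,  0.38892275, -0.16605782]), 'torque': array([ 0.03595772, -0.01220208, -0.00221545]), 'width': 0.08720901447993748}
side {'fovy': 44.8613, 'cx': 281.4061, 'cy': 208.9991, 'D': [-0.1963, 0.0, 0.0, 0.0, 0.0], 'R': [[0.9988, -0.0455, 0.0183], [-0.0137, -0.6174, -0.7866], [0.0471, 0.7854, -0.6172]], 't': [-0.6132, 0.1421, 1.0261]} [ 0.566 -0.746  0.756]
top {'fovy': 51.7341, 'cx': 280.5599, 'cy': 214.4945, 'D': [0.0318, 0.0, 0.0, 0.0, 0.0], 'R': [[-0.0134, -0.9998, 0.0138], [-0.9857, 0.0109, -0.1681], [0.1679, -0.0158, -0.9857]], 't': [0.0799, 0.6269, 0.9741]} [0.455 0.088 1.064]
```

View pics/side0.png

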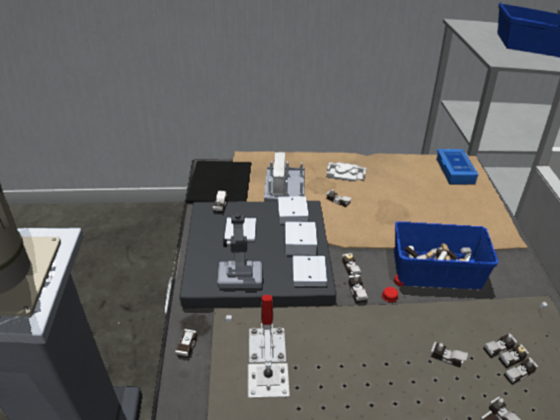

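View pics/top0.png

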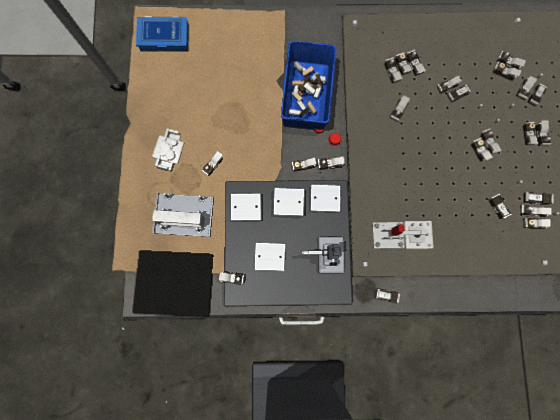

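```bash
python3 - <<'E'
import cv2
a=cv2.imread("pics/top0.png")[140:325,120:360]; cv2.imwrite("pics/t0z.png",cv2.resize(a,None,fx=3.2,fy=3.2,interpolation=cv2.INTER_CUBIC))
a=cv2.imread("pics/side0.png")[145:310,170:350]; cv2.imwrite("pics/s0z.png",cv2.resize(a,None,fx=3.6,fy=3.6,interpolation=cv2.INTER_CUBIC))
E
```

```text
(no output)
```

View pics/t0z.png

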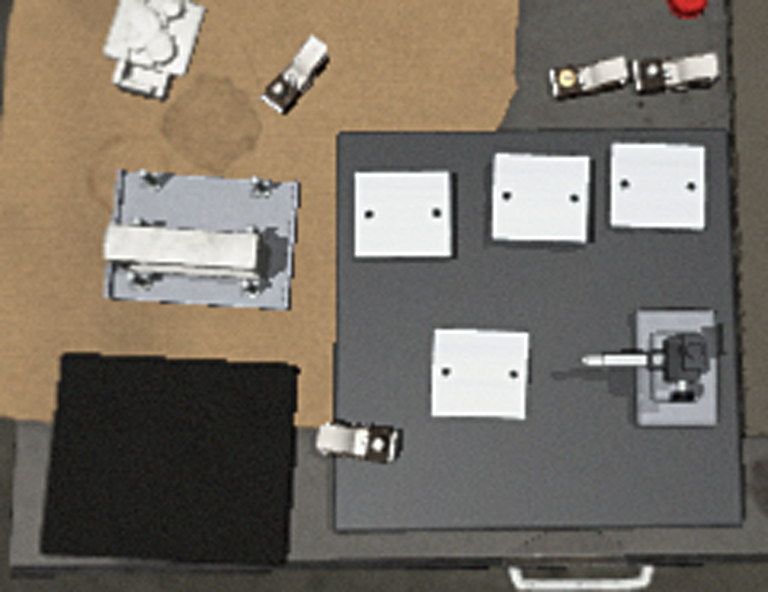

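View pics/s0z.png

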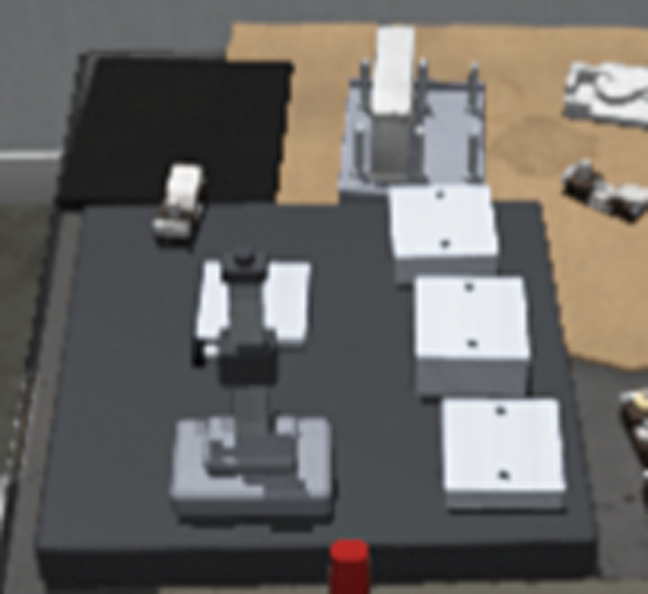

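```bash
cat > h.py <<'E'
from bench import readout, vision, r
import cv2,numpy as np
from scipy.spatial.transform import Rotation as Ro
np.set_printoptions(precision=4,suppress=True)
def K(c):
    f=c["pixels"].shape[0]/2/np.tan(np.radians(c["fovy"])/2)
    return np.array([[f,0,c["cx"]],[0,f,c["cy"]],[0,0,1.]])
def ray(c,uv):
    p=cv2.undistortPoints(np.array(uv,float).reshape(-1,1,2),K(c),np.array(c["D"],float)).reshape(-1,2)
    d=np.c_[p,np.ones(len(p))]@np.array(c["R"]); o=-np.array(c["R"]).T@np.array(c["t"])
    return o,d/np.linalg.norm(d,axis=1,keepdims=True)
def onz(c,uv,z):
    o,d=ray(c,uv); return o+d*((z-o[2])/d[:,2])[:,None]
def tri(c1,u1,c2,u2):
    o1,d1=ray(c1,u1);o2,d2=ray(c2,u2);out=[]
    for a,b in zip(d1,d2):
        s=np.linalg.lstsq(np.c_[a,-b],o2-o1,rcond=None)[0]
        p,q=o1+a*s[0],o2+b*s[1]; out.append(np.r_[(p+q)/2,np.linalg.norm(p-q)])
    return np.array(out)
def proj(c,X):
    rv=cv2.Rodrigues(np.array(c["R"],float))[0]
    return cv2.projectPoints(np.array(X,float).reshape(-1,1,3),rv,np.array(c["t"],float),K(c),np.array(c["D"],float))[0].reshape(-1,2)
def marks(c,poly):
    pass
def state():
    s=readout.read_state();R=Ro.from_quat(s["eef_rot"]).as_matrix()
    return s,s["ee_pos"],R
E
python3 - <<'E'
from h import *
import pickle
T=vision.camera("top");S=vision.camera("side");pickle.dump((T,S),open("cam0.pkl","wb"))
for n,c,lo in(("top",T,200),("side",S,185)):
    g=cv2.cvtColor(c["pixels"],cv2.COLOR_BGR2GRAY)
    m=(g>lo).astype(np.uint8)*255
    cs,_=cv2.findContours(m,cv2.RETR_CCOMP,cv2.CHAIN_APPROX_NONE)
    for k in cs:
        if cv2.contourArea(k)>300:
            rr=cv2.minAreaRect(k); ap=cv2.approxPolyDP(k,4,True).reshape(-1,2)
            x,y,w,h=cv2.boundingRect(k)
            # dark marks within
            hull=cv2.convexHull(k);mm=np.zeros_like(g);cv2.fillConvexPoly(mm,hull,255);mm=cv2.erode(mm,np.ones((5,5)))
            d=((g<150)&(mm>0)).astype(np.uint8);_,_,st,ce=cv2.connectedComponentsWithStats(d)
            print(n,cv2.contourArea(k),[round(v,1) for v in rr[0]+rr[1]],ap.tolist(),[(s[4],tuple(q.round(1))) for s,q in zip(st[1:],ce[1:])])
E
```

```text
top 713.0 [269.3, 256.3, 28.9, 26.5] [[256, 243], [255, 269], [283, 270], [284, 244]] [(np.int32(4), (np.float64(258.5), np.float64(255.5))), (np.int32(5), (np.float64(280.2), np.float64(256.4)))]
top 428.0 [176.1, 216.6, 46.4, 10.5] [[153, 214], [153, 220], [199, 222], [198, 213]] []
top 705.5 [245.5, 206.5, 25.0, 29.0] [[231, 194], [231, 219], [260, 219], [259, 194]] [(np.int32(6), (np.float64(256.2), np.float64(206.2))), (np.int32(6), (np.float64(235.0), np.float64(206.5)))]
top 701.0 [288.5, 201.0, 26.0, 29.0] [[275, 188], [274, 213], [302, 214], [303, 189]] [(np.int32(6), (np.float64(278.0), np.float64(200.5))), (np.int32(6), (np.float64(299.0), np.float64(201.5)))]
top 681.5 [325.0, 197.5, 25.0, 28.0] [[311, 186], [311, 209], [339, 210], [339, 186]] [(np.int32(7), (np.float64(314.7), np.float64(197.0))), (np.int32(4), (np.float64(335.5), np.float64(197.5)))]
top 545.0 [167.9, 148.6, 25.0, 38.6] [[167, 129], [153, 156], [158, 158], [156, 165], [160, 154], [162, 159], [171, 158], [174, 150], [176, 157], [159, 165], [170, 169], [182, 142], [171, 134], [165, 142], [168, 129], [177,
[... 1737 characters left out ...]
side 2323.0 [48.5, 280.5, 105.0, 61.0] [[78, 228], [18, 229], [32, 238], [37, 289], [61, 239], [52, 265], [56, 269], [49, 273], [50, 283], [40, 297], [41, 311], [30, 318], [33, 333], [42, 330]] [(np.int32(762), (np.float64(35.9), np.float64(278.9))), (np.int32(7), (np.float64(54.0), np.float64(239.3)))]
side 606.5 [301.0, 232.5, 21.0, 30.0] [[286, 222], [286, 243], [316, 243], [313, 222]] [(np.int32(2), (np.float64(300.0), np.float64(224.5))), (np.int32(2), (np.float64(300.5), np.float64(240.0)))]
side 495.5 [292.5, 205.5, 19.0, 29.0] [[278, 198], [280, 215], [307, 214], [305, 196]] [(np.int32(1), (np.float64(292.0), np.float64(199.0))), (np.int32(3), (np.float64(293.3), np.float64(212.3)))]
```

```bash
python3 - <<'E'
from h import *
import pickle
T,S=pickle.load(open("cam0.pkl","rb"))
def sub(c,uv,r=3):
    g=cv2.cvtColor(c["pixels"],cv2.COLOR_BGR2GRAY).astype(float);u,v=np.round(uv).astype(int)
    w=g[v-r:v+r+1,u-r:u+r+1];w=np.clip(np.percentile(w,60)-15-w,0,None)
    yy,xx=np.mgrid[v-r:v+r+1,u-r:u+r+1];return [(w*xx).sum()/w.sum(),(w*yy).sum()/w.sum()]
P={"L":([(235,206.5),(256.2,206.2)],[(292,199),(293.3,212.3)]),
"M":([(278,200.5),(299,201.5)],[(300,224.5),(300.5,240)]),
"R":([(314.7,197),(335.5,197.5)],[(308.5,258.5),(309.5,276.5)])}
for k,(a,b) in P.items():
    a=[sub(T,p) for p in a];b=[sub(S,p,2) for p in b]
    X=tri(T,a,S,b);print(k,X, "mid",X[:,:3].mean(0),"h above plate",X[:,2].mean()-.036,"yaw",np.degrees(np.arctan2(*(X[0]-X[1])[[0,1]])))
b=[(258.5,255.5),(280.2,256.4)];print("base z=.044",onz(T,[sub(T,p) for p in b],.044),onz(T,[sub(T,p) for p in b],.068))
# base corner heights: compare top and side plate corners
print(onz(T,[[256,243],[255,269],[283,270],[284,244]],.044),"\n",onz(T,[[256,243],[255,269],[283,270],[284,244]],.068))
for n,c,b in(("top",T,(120,180,360,320)),):
  pass
a=S["pixels"][190:275,215:300];cv2.imwrite("pics/s0b.png",cv2.resize(a,None,fx=7,fy=7,interpolation=cv2.INTER_CUBIC))
E
```

```text
L [[0.6458 0.1798 0.0588 0.0023]
 [0.6462 0.1299 0.0587 0.0028]] mid [0.646  0.1549 0.0587] h above plate 0.02274828240508154 yaw -0.387426288385919
M [[0.6568 0.0782 0.0676 0.0027]
 [0.6548 0.0285 0.0667 0.0023]] mid [0.6558 0.0534 0.0671] h above plate 0.031127776769476957 yaw 2.3358878082119996
R [[ 0.6683 -0.0102  0.0507  0.0024]
 [ 0.6659 -0.06    0.0505  0.0025]] mid [ 0.6671 -0.0351  0.0506] h above plate 0.014621803007372626 yaw 2.7663808333399675
base z=.044 [[0.5318 0.1246 0.044 ]
 [0.5291 0.0746 0.044 ]] [[0.53   0.1238 0.068 ]
 [0.5274 0.075  0.068 ]]
[[0.5617 0.131  0.044 ]
 [0.5008 0.1335 0.044 ]
 [0.4976 0.0681 0.044 ]
 [0.5585 0.0649 0.044 ]] 
 [[0.5592 0.13   0.068 ]
 [0.4997 0.1325 0.068 ]
 [0.4966 0.0686 0.068 ]
 [0.5561 0.0654 0.068 ]]
```

View pics/s0b.png

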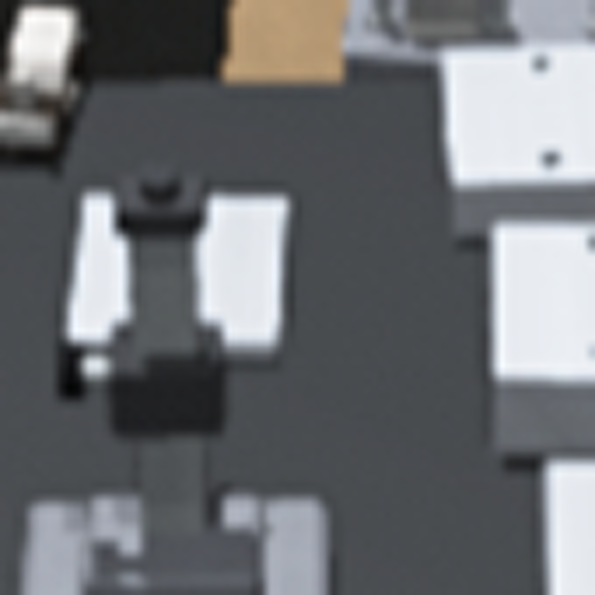

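```bash
python3 - <<'E'
from h import *
import pickle
T,S=pickle.load(open("cam0.pkl","rb"))
a=T["pixels"][185:245,145:220];cv2.imwrite("pics/rk.png",cv2.resize(a,None,fx=10,fy=10,interpolation=cv2.INTER_CUBIC))
a=S["pixels"][145:205,255:315];cv2.imwrite("pics/rks.png",cv2.resize(a,None,fx=9,fy=9,interpolation=cv2.INTER_CUBIC))
a=T["pixels"][225:285,290:355];cv2.imwrite("pics/tip.png",cv2.resize(a,None,fx=9,fy=9,interpolation=cv2.INTER_CUBIC))
E
```

```text
(no output)
```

View pics/rk.png

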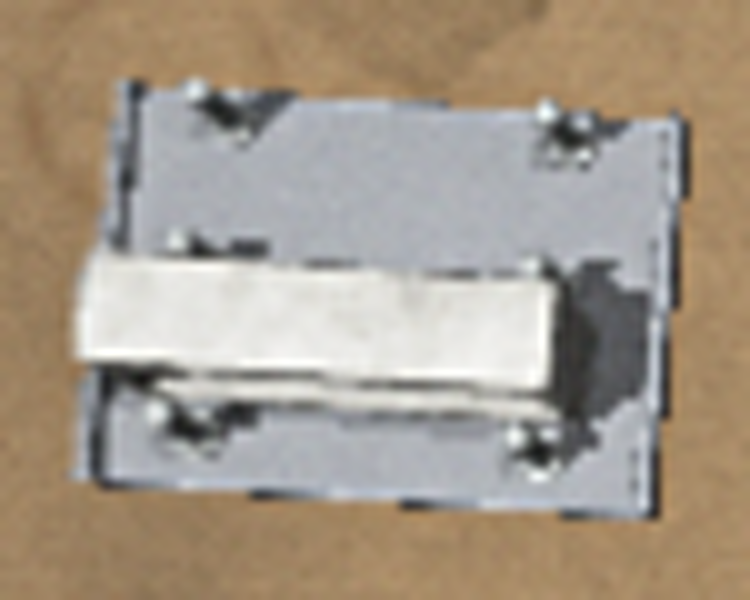

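View pics/rks.png

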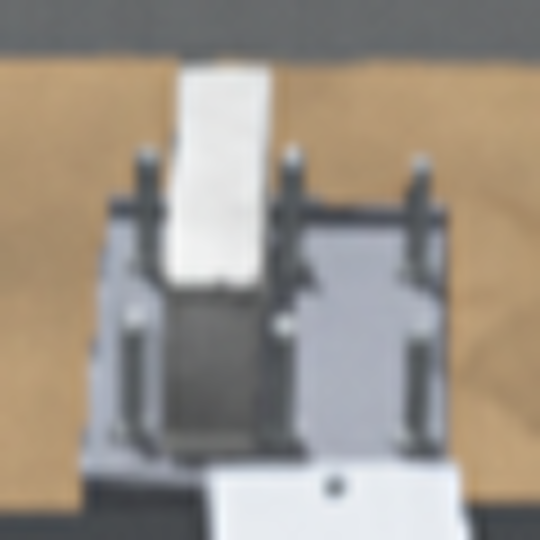

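View pics/tip.png

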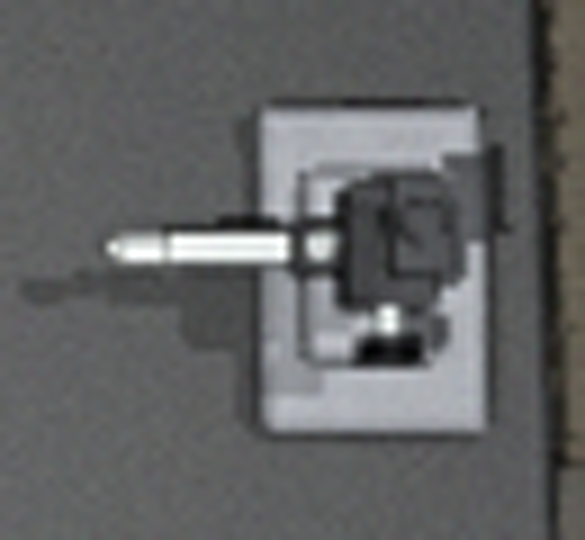

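```bash
python3 - <<'E'
from h import *
import pickle
T,S=pickle.load(open("cam0.pkl","rb"))
z=lambda L,o,s:[(o[0]+u/s-.45,o[1]+v/s-.45) for u,v in L]
c=onz(T,z([(95,250),(557,278),(548,388),(78,360)],(145,185),10),.070)
print("cast top",c,c.mean(0),np.linalg.norm(np.diff(c,axis=0),axis=1))
d=(c[0]+c[3]-c[1]-c[2])[:2];print("yaw of own y from +Y deg (ccw)",np.degrees(np.arctan2(-d[0],d[1])))
s=onz(S,z([(180,68),(272,68),(265,288),(163,282)],(255,145),9),.070);print("side",s,s.mean(0))
rk=onz(T,z([(125,85),(685,118),(655,515),(85,480)],(145,185),10),.008);print("rack",rk)
tip=onz(T,z([(108,246)],(290,225),9),.110)[0];t2=onz(T,z([(290,246)],(290,225),9),.112)[0]
print("tip",tip,t2,tip-t2)
f=onz(T,z([(262,105),(478,110),(487,432),(265,430)],(290,225),9),.067);print("foot",f,f.mean(0))
g=cv2.cvtColor(T["pixels"],cv2.COLOR_BGR2GRAY)
m=(g<35).astype(np.uint8);cs,_=cv2.findContours(m,0,2);k=max(cs,key=cv2.contourArea)
k=[k for k in cs if cv2.contourArea(k)>2000]
for q in k:
    b=cv2.boxPoints(cv2.minAreaRect(q));print(b,onz(T,b,.012),onz(T,b,.012).mean(0))
E
```

```text
cast top [[0.6397 0.3656 0.07  ]
 [0.632  0.2589 0.07  ]
 [0.6062 0.2606 0.07  ]
 [0.614  0.3686 0.07  ]] [0.623  0.3134 0.07  ] [0.1069 0.0259 0.1083]
yaw of own y from +Y deg (ccw) -4.14324388196656
side [[0.6117 0.3629 0.07  ]
 [0.6378 0.3625 0.07  ]
 [0.6303 0.2522 0.07  ]
 [0.6034 0.2555 0.07  ]] [0.6208 0.3083 0.07  ]
rack [[0.6927 0.3769 0.008 ]
 [0.683  0.2386 0.008 ]
 [0.5838 0.2447 0.008 ]
 [0.5942 0.3832 0.008 ]]
tip [0.5339 0.028  0.11  ] [ 0.5333 -0.0164  0.112 ] [ 0.0007  0.0444 -0.002 ]
foot [[ 0.5733 -0.0152  0.067 ]
 [ 0.5714 -0.0709  0.067 ]
 [ 0.4892 -0.07    0.067 ]
 [ 0.4903 -0.0136  0.067 ]] [ 0.531  -0.0424  0.067 ]
[[252.9707 361.2136]
 [349.0596 359.6383]
 [350.0269 418.6389]
 [253.9379 420.2141]] [[ 0.2901  0.1402  0.012 ]
 [ 0.2903 -0.0833  0.012 ]
 [ 0.1629 -0.0799  0.012 ]
 [ 0.1631  0.1381  0.012 ]] [0.2266 0.0288 0.012 ]
[[132.7459 312.8287]
 [136.0442 250.1602]
 [212.6216 254.1906]
 [209.3232 316.8591]] [[0.4041 0.4221 0.012 ]
 [0.5514 0.4212 0.012 ]
 [0.5391 0.2372 0.012 ]
 [0.3917 0.2428 0.012 ]] [0.4716 0.3308 0.012 ]
```

```bash
cat >> h.py <<'E'
B=np.array([[1,0,0],[0,0,1],[0,-1,0.]])  # tool x=X,y=-Z,z=Y
def tgt(yaw=-2.5,flip=False):
    R=Ro.from_euler('z',yaw,degrees=True).as_matrix()@B
    return R@np.diag([-1,1,-1]) if flip else R
def go(p,R=None):
    s,q,Rc=state(); print("t",s["time"],"tcp",q,"w",s["width"],"F",s["ft_force"])
    if R is None:R=Rc
    print("shift(final tool axes)",R.T@(np.array(p)-q),"shift(cur)",Rc.T@(np.array(p)-q)," rotvec tool deg",np.degrees(Ro.from_matrix(Rc.T@R).as_rotvec()))
E
python3 - <<'E'
from h import *
s,q,R=state();print(R,s["joint_positions"])
go([.667,-.035,.2],tgt());go([.667,-.035,.2],tgt(flip=True))
E
```

```text
[[ 0.4473 -0.0004  0.8944]
 [-0.8944  0.0007  0.4473]
 [-0.0008 -1.     -0.0001]] [ 1.0844  0.3326 -0.0647  1.4606  0.0216  1.3499 -0.0885]
t 0.2 tcp [ 0.2795 -0.5588  0.2019] w 0.08729650959118944 F [-0.1816  0.9936  0.5868]
shift(final tool axes) [0.3643 0.0019 0.5402] shift(cur) [-0.2951  0.0021  0.5809]  rotvec tool deg [ -0.0211 -60.9278  -0.044 ]
t 0.2 tcp [ 0.2795 -0.5588  0.2019] w 0.08729650959118944 F [-0.1816  0.9936  0.5868]
shift(final tool axes) [-0.3643  0.0019 -0.5402] shift(cur) [-0.2951  0.0021  0.5809]  rotvec tool deg [  0.0505 119.0722  -0.0242]
```

Call:
arm_command --targets '[[[0, 0, 0.03, 0, -6.1, 0], [0, 0, 0.035, 0, -6.1, 0], [0, 0, 0.035, 0, -6.1, 0], [0, 0, 0.035, 0, -6.1, 0], [0, 0, 0.035, 0, -6.1, 0], [0, 0, 0.035, 0, -6.1, 0], [0, 0, 0.035, 0, -6.1, 0], [0, 0, 0.035, 0, -6.1, 0], [0, 0, 0.035, 0, -6.1, 0], [0, 0, 0.035, 0, -6.1, 0], [0, 0, 0.035, 0, 0, 0], [0, 0, 0, 0, 0, 0]]]' --hand 1

```text
time: 1.2
ee_pos: [0.4745, -0.2484, 0.2028]
eef_rot: [-0.706, 0.011, -0.012, 0.708]
ft_force: [0.2, 0.5, 0.3]
width: 0.087
```

```bash
python3 - <<'E'
from h import *
go([.6655,-.035,.16],tgt())
E
```

```text
t 1.2 tcp [ 0.4745 -0.2484  0.2028] w 0.08703928490383764 F [0.2262 0.4778 0.2773]
shift(final tool axes) [0.1815 0.0428 0.2215] shift(cur) [0.1838 0.0433 0.2195]  rotvec tool deg [-0.1096  0.6072  0.0434]
```

Call:
arm_command --targets '[[[0.026, 0, 0.03, -0.1, 0.6, 0], [0.026, 0, 0.032, 0, 0, 0], [0.026, 0, 0.032, 0, 0, 0], [0.026, 0.0, 0.032, 0, 0, 0], [0.026, 0.01, 0.032, 0, 0, 0], [0.026, 0.01, 0.032, 0, 0, 0], [0.026, 0.02, 0.032, 0, 0, 0], [0, 0.02, 0, 0, 0, 0], [0, 0.02, 0, 0, 0, 0], [0, 0, 0, 0, 0, 0]]]'

```text
time: 2.03
ee_pos: [0.6602, -0.0473, 0.1192]
eef_rot: [0.707, -0.021, 0.016, -0.706]
ft_force: [-0.8, 0.1, -1.2]
width: 0.0869
```

```bash
python3 - <<'E'
from h import *
go([.667,-.035,.040],tgt())
T=vision.camera("top");cv2.imwrite("pics/a1.png",cv2.resize(T["pixels"][130:300,200:400],None,fx=3.5,fy=3.5))
E
```

```text
t 2.0333 tcp [ 0.6602 -0.0473  0.1192] w 0.0869201285000667 F [-0.7834  0.0579 -1.1893]
shift(final tool axes) [0.0062 0.0792 0.0126] shift(cur) [0.0067 0.0792 0.0128]  rotvec tool deg [ 0.0946 -0.4746 -0.3984]
```

View pics/a1.png

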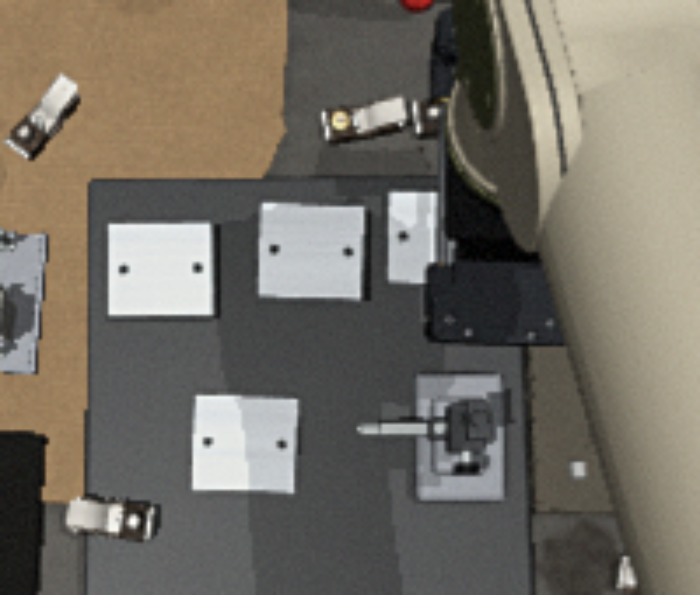

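Call:
arm_command --targets '[[[0.0065, 0, 0.0126, 0, -0.4, -0.4], [0, 0.015, 0, 0, 0, 0], [0, 0.02, 0, 0, 0, 0], [0, 0.02, 0, 0, 0, 0], [0, 0.015, 0, 0, 0, 0], [0, 0.009, 0, 0, 0, 0], [0, 0, 0, 0, 0, 0], [0, 0, 0, 0, 0, 0]]]'

```text
time: 2.75
ee_pos: [0.6709, -0.0354, 0.0465]
eef_rot: [0.708, -0.013, 0.019, -0.706]
ft_force: [-0.1, 0.4, 0.2]
width: 0.087
```

```bash
python3 - <<'E'
from h import *
go([.667,-.035,.040],tgt())
S=vision.camera("side");cv2.imwrite("pics/a2.png",cv2.resize(S["pixels"][145:320,190:390],None,fx=3.5,fy=3.5))
E
```

```text
t 2.75 tcp [ 0.6709 -0.0354  0.0465] w 0.087045298159909 F [-0.1483  0.412   0.222 ]
shift(final tool axes) [-0.0039  0.0065  0.0002] shift(cur) [-0.004   0.0065  0.0002]  rotvec tool deg [ 0.0947 -0.1322  0.4901]
```

View pics/a2.png

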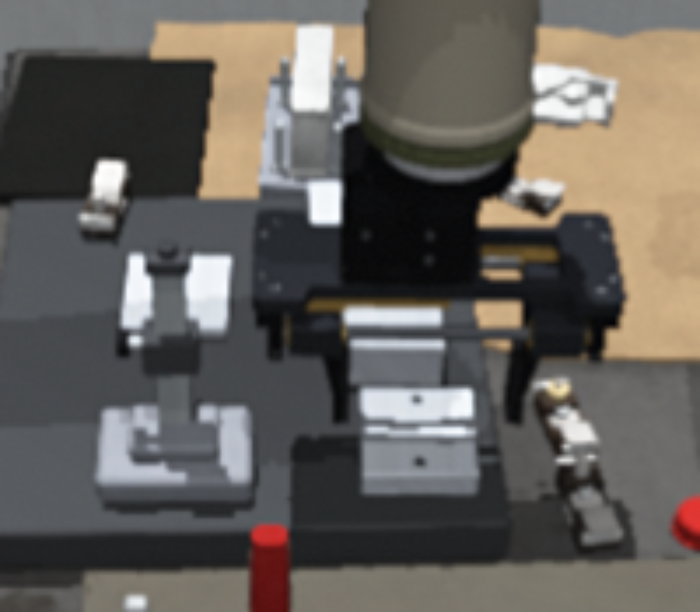

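```bash
python3 - <<'E'
from h import *
S=vision.camera("side")
s,q,R=state()
for d in (-.0435,0,.0435): 
    for z in(-.0095,0,.0095):print((d,z),(proj(S,[q+R@[d,0,z]])[0]-[190,145])*3.5)
print((proj(S,[[.667,-.035,.052],[.667,-.035,.036]])-[190,145])*3.5)
cv2.imwrite("pics/a3.png",cv2.resize(S["pixels"][235:305,270:350],None,fx=8,fy=8,interpolation=cv2.INTER_CUBIC))
E
```

```text
(-0.0435, -0.0095) [348.9517 444.3869]
(-0.0435, 0) [348.7508 432.4249]
(-0.0435, 0.0095) [348.5522 420.6294]
(0, -0.0095) [426.6035 444.7366]
(0, 0) [425.848  432.7839]
(0, 0.0095) [425.1013 420.9972]
(0.0435, -0.0095) [503.9777 444.9183]
(0.0435, 0) [502.6736 432.9864]
(0.0435, 0.0095) [501.3847 421.2196]
[[418.669  426.1887]
 [417.1355 446.2559]]
```

View pics/a3.png

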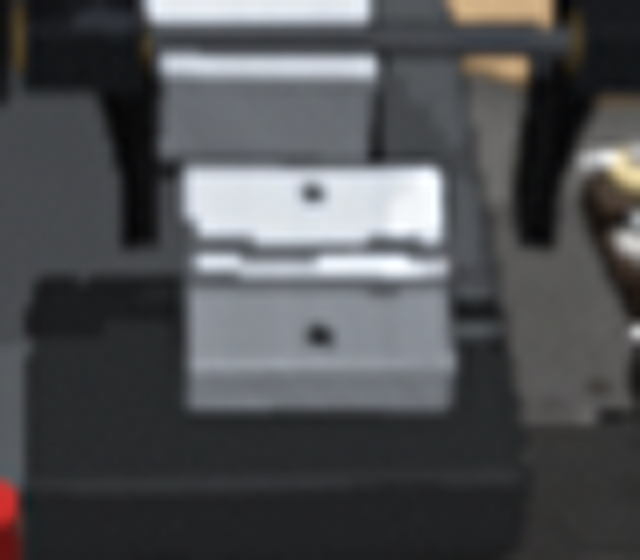

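Call:
arm_command --targets '[[[-0.004, 0.003, 0, 0, 0, 0.3], [0, 0.003, 0, 0, 0, 0], [0, 0, 0, 0, 0, 0]]]'

```text
time: 3.1
ee_pos: [0.6659, -0.0355, 0.0389]
eef_rot: [0.708, -0.016, 0.017, -0.706]
ft_force: [-0.5, 1.0, -1.1]
width: 0.0871
```

```bash
python3 - <<'E'
from h import *
go([.667,-.035,.040],tgt())
S=vision.camera("side");T=vision.camera("top")
cv2.imwrite("pics/a4.png",cv2.resize(S["pixels"][235:305,270:350],None,fx=8,fy=8,interpolation=cv2.INTER_CUBIC))
cv2.imwrite("pics/a5.png",cv2.resize(T["pixels"][150:250,270:400],None,fx=6,fy=6,interpolation=cv2.INTER_CUBIC))
s,q,R=state()
for d in (-.0585,-.0435,.0435,.0585): 
    for z in(-.0095,.0095):print((d,z),(proj(S,[q+R@[d,0,z]])[0]-[270,235])*8,(proj(T,[q+R@[d,0,z]])[0]-[270,150])*6)
E
```

```text
t 3.1 tcp [ 0.6659 -0.0355  0.0389] w 0.08713117083658684 F [-0.5233  0.9827 -1.0685]
shift(final tool axes) [ 0.0011 -0.0011  0.0006] shift(cur) [ 0.0011 -0.0011  0.0006]  rotvec tool deg [ 0.1121 -0.1274  0.0819]
(-0.0585, -0.0095) [ 74.6517 317.3705] [350.2713 440.3587]
(-0.0585, 0.0095) [ 74.9104 263.0221] [302.7204 438.7414]
(-0.0435, -0.0095) [135.6411 318.0833] [350.7952 403.303 ]
(-0.0435, 0.0095) [135.0374 263.7349] [303.3592 401.6898]
(0.0435, -0.0095) [488.2527 321.2823] [353.8566 191.8113]
(0.0435, 0.0095) [482.6918 267.0548] [307.0644 190.2202]
(0.0585, -0.0095) [548.7103 321.6713] [354.3882 155.9161]
(0.0585, 0.0095) [542.3089 267.4855] [307.7033 154.3287]
```

View pics/a4.png

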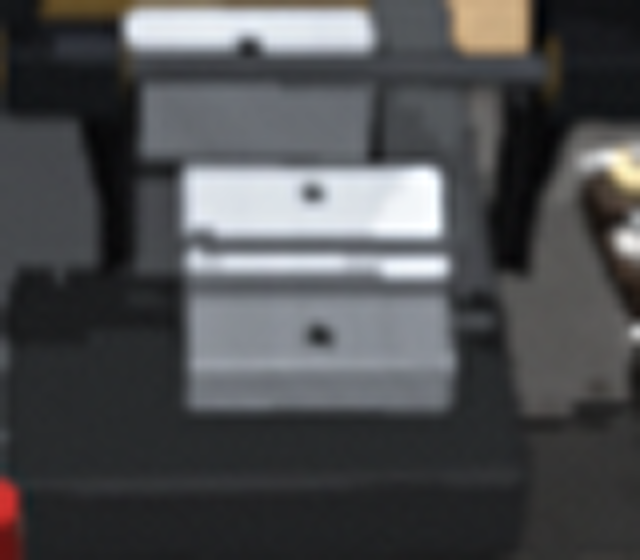

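View pics/a5.png

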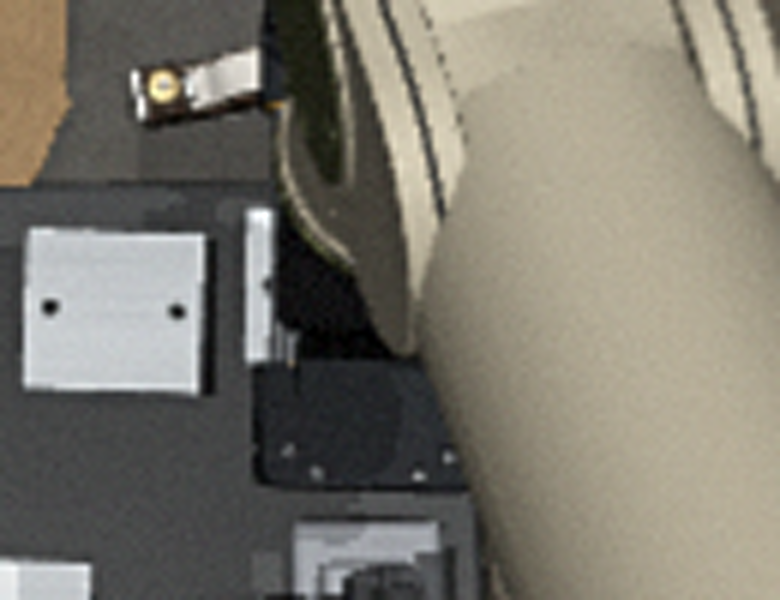

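```bash
python3 - <<'E'
from h import *
T=vision.camera("top");S=vision.camera("side")
for z in(.11,.13,.15,.17):print(z,onz(T,[(270+255/6,150+420/6)],z))
for v in(265,275): print(onz(S,[(270+113/8,235+v/8)],.039),onz(S,[(270+113/8,235+v/8)],.055))
cv2.imwrite("pics/a6.png",cv2.resize(S["pixels"][195:275,250:360],None,fx=7,fy=7,interpolation=cv2.INTER_CUBIC))
E
```

```text
0.11 [[0.6048 0.002  0.11  ]]
0.13 [[0.6017 0.0038 0.13  ]]
0.15 [[0.5985 0.0056 0.15  ]]
0.17 [[0.5954 0.0074 0.17  ]]
[[ 0.6176 -0.0242  0.039 ]] [[ 0.6164 -0.0403  0.055 ]]
[[ 0.6174 -0.0278  0.039 ]] [[ 0.6163 -0.0438  0.055 ]]
```

View pics/a6.png

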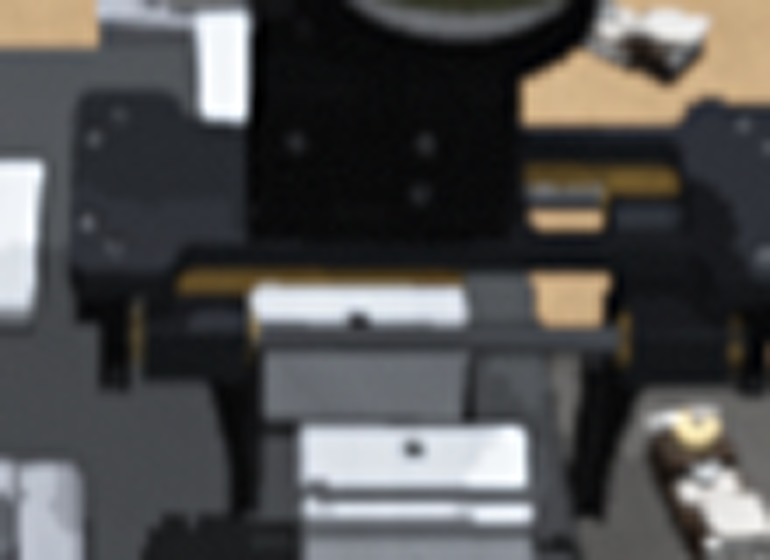

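Call:
arm_command --targets '[[[0.001, 0, 0, 0, 0, 0], [0, 0, 0, 0, 0, 0], [0, 0, 0, 0, 0, 0], [0, 0, 0, 0, 0, 0], [0, 0, 0, 0, 0, 0]]]' --hand 0 --grip_force 30

```text
time: 3.72
ee_pos: [0.6672, -0.0355, 0.0392]
eef_rot: [0.708, -0.016, 0.017, -0.706]
ft_force: [1.3, -0.0, -0.2]
width: 0.0615
```

Call:
arm_command --targets '[[[0, 0, 0, 0, 0, 0], [0, 0, 0, 0, 0, 0]]]'

```text
time: 3.88
ee_pos: [0.6671, -0.0355, 0.0392]
eef_rot: [0.708, -0.016, 0.017, -0.706]
ft_force: [0.7, 0.5, 0.7]
width: 0.0481
```

```bash
python3 - <<'E'
from h import *
go([.667,-.035,.040],tgt())
S=vision.camera("side")
cv2.imwrite("pics/a7.png",cv2.resize(S["pixels"][195:305,250:360],None,fx=7,fy=7,interpolation=cv2.INTER_CUBIC)[:, :])
E
```

```text
t 3.8833 tcp [ 0.6671 -0.0355  0.0392] w 0.04805890619289141 F [0.6749 0.486  0.6997]
shift(final tool axes) [-0.0002 -0.0008  0.0005] shift(cur) [-0.0002 -0.0008  0.0005]  rotvec tool deg [ 0.1044 -0.1261  0.1024]
```

View pics/a7.png

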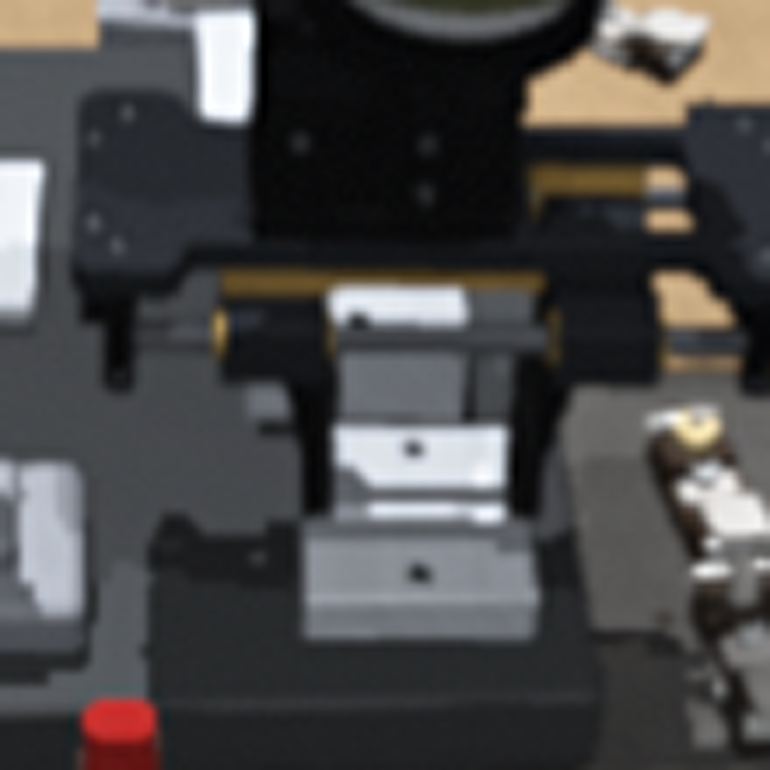

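Call:
arm_command --targets '[[[0, 0, 0, 0, 0, 0], [0, 0, 0, 0, 0, 0], [0, 0, 0, 0, 0, 0], [0, 0, 0, 0, 0, 0], [0, 0, 0, 0, 0, 0], [0, 0, 0, 0, 0, 0]]]' --hand 1

```text
time: 4.43
ee_pos: [0.6671, -0.0355, 0.0392]
eef_rot: [0.708, -0.016, 0.017, -0.706]
ft_force: [0.6, 0.2, -0.8]
width: 0.0766
```

Call:
arm_command --targets '[[[0, 0.005, 0, 0, 0, 0], [0, 0.004, 0, 0, 0, 0], [0, 0, 0, 0, 0, 0]]]'

```text
time: 4.68
ee_pos: [0.6664, -0.0356, 0.0288]
eef_rot: [0.708, -0.016, 0.016, -0.706]
ft_force: [-0.0, 0.6, -0.7]
width: 0.0861
```

```bash
python3 - <<'E'
from h import *
go([.667,-.035,.040],tgt())
S=vision.camera("side")
cv2.imwrite("pics/a8.png",cv2.resize(S["pixels"][195:305,250:360],None,fx=7,fy=7,interpolation=cv2.INTER_CUBIC)[:, :])
E
```

```text
t 4.6833 tcp [ 0.6664 -0.0356  0.0288] w 0.08605377764653772 F [-0.0095  0.5595 -0.7246]
shift(final tool axes) [ 0.0005 -0.0112  0.0006] shift(cur) [ 0.0005 -0.0112  0.0006]  rotvec tool deg [ 0.1094 -0.1248  0.0069]
```

View pics/a8.png

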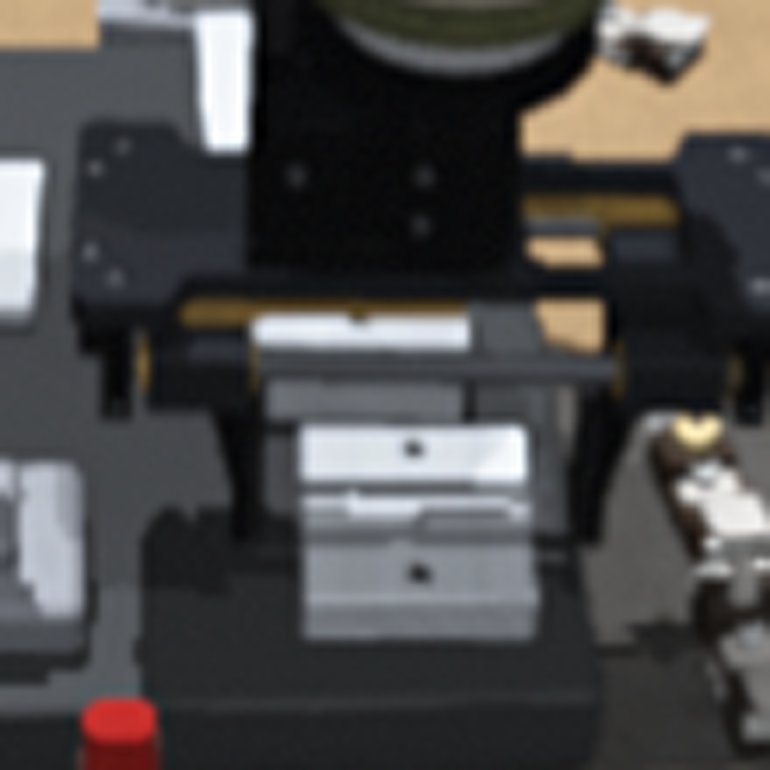

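Call:
arm_command --targets '[[[0.001, 0.004, 0, 0, 0, 0], [0, 0.004, 0, 0, 0, 0], [0, 0.002, 0, 0, 0, 0], [0, 0, 0, 0, 0, 0]]]'

```text
time: 5.07
ee_pos: [0.6677, -0.0356, 0.0193]
eef_rot: [0.708, -0.016, 0.016, -0.706]
ft_force: [-0.7, 0.6, -0.3]
width: 0.0874
```

```bash
python3 - <<'E'
from h import *
go([.667,-.035,.040],tgt())
S=vision.camera("side")
cv2.imwrite("pics/a9.png",cv2.resize(S["pixels"][195:305,250:360],None,fx=7,fy=7,interpolation=cv2.INTER_CUBIC)[:, :])
E
```

```text
t 5.0667 tcp [ 0.6677 -0.0356  0.0193] w 0.08736988204759544 F [-0.6864  0.649  -0.3093]
shift(final tool axes) [-0.0008 -0.0207  0.0006] shift(cur) [-0.0007 -0.0207  0.0006]  rotvec tool deg [ 0.1061 -0.1231  0.0392]
```

View pics/a9.png

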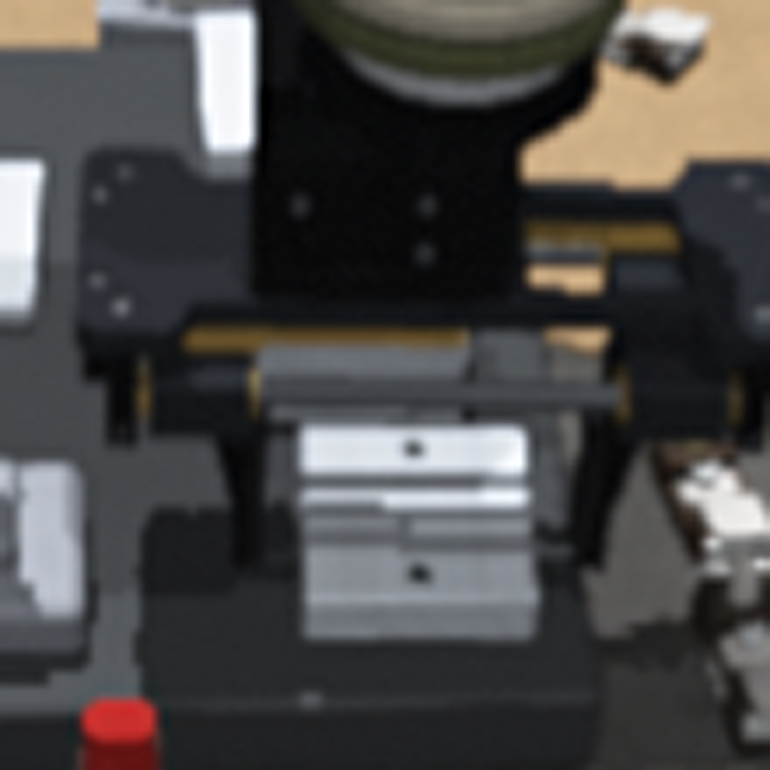

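Call:
arm_command --targets '[[[0, 0, 0, 0, 0, 0], [0, 0, 0, 0, 0, 0], [0, 0, 0, 0, 0, 0], [0, 0, 0, 0, 0, 0], [0, 0, 0, 0, 0, 0], [0, 0, 0, 0, 0, 0]]]' --hand 0

```text
time: 5.62
ee_pos: [0.6682, -0.0356, 0.0203]
eef_rot: [0.708, -0.016, 0.017, -0.706]
ft_force: [-1.3, 0.8, -0.2]
width: 0.0635
```

Call:
arm_command --targets '[[[0, -0.01, 0, 0, 0, 0], [0, -0.02, 0, 0, 0, 0], [0, -0.03, 0, 0, 0, 0], [0, -0.03, 0, 0, 0, 0], [0, -0.01, 0.02, 0, 0, 0], [0, 0, 0.03, 0, 0, 0], [0, 0, 0.03, 0, 0, 0], [0, 0, 0.03, 0, 0, 0], [0, 0, 0.02, 0, 0, 0], [0, 0, 0, 0, 0, 0]]]'

```text
time: 6.45
ee_pos: [0.6729, 0.1017, 0.1206]
eef_rot: [-0.706, 0.013, -0.014, 0.708]
ft_force: [0.1, 0.9, -1.8]
width: 0.0635
```

```bash
python3 - <<'E'
from h import *
go([.531,.099,.10],tgt(-3))
S=vision.camera("side")
cv2.imwrite("pics/b1.png",S["pixels"][:330,100:480])
E
```

```text
t 6.45 tcp [0.6729 0.1017 0.1206] w 0.06352370655991234 F [ 0.1075  0.8557 -1.8333]
shift(final tool axes) [-0.1415  0.0206 -0.0101] shift(cur) [-0.1417  0.0204 -0.0082]  rotvec tool deg [-0.1116  0.7952  0.0804]
```

View pics/b1.png

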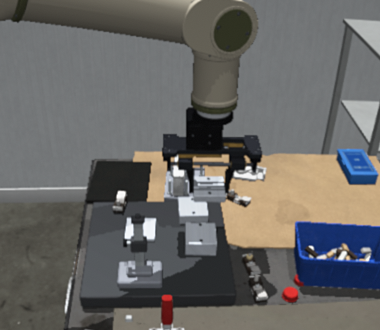

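Call:
arm_command --targets '[[[-0.02, 0, -0.004, -0.1, 0.8, 0.1], [-0.03, 0, -0.002, 0, 0, 0], [-0.03, 0, -0.002, 0, 0, 0], [-0.03, 0, -0.002, 0, 0, 0], [-0.02, 0.01, 0, 0, 0, 0], [-0.0115, 0.02, 0, 0, 0, 0], [0, 0.02, 0, 0, 0, 0], [0, 0.015, 0, 0, 0, 0], [0, 0, 0, 0, 0, 0], [0, 0, 0, 0, 0, 0]]]'

```text
time: 7.33
ee_pos: [0.532, 0.0914, 0.055]
eef_rot: [0.708, -0.022, 0.021, -0.705]
ft_force: [0.2, -0.1, -1.8]
width: 0.0637
```

```bash
python3 - <<'E'
from h import *
go([.531,.099,.03],tgt(-3))
S=vision.camera("side");T=vision.camera("top")
cv2.imwrite("pics/b2.png",cv2.resize(S["pixels"][170:290,200:320],None,fx=5,fy=5,interpolation=cv2.INTER_CUBIC))
cv2.imwrite("pics/b3.png",cv2.resize(T["pixels"][150:320,200:370],None,fx=3.5,fy=3.5,interpolation=cv2.INTER_CUBIC))
E
```

```text
t 7.3333 tcp [0.532  0.0914 0.055 ] w 0.06374337187528166 F [ 0.1538 -0.0943 -1.8475]
shift(final tool axes) [-0.0014  0.025   0.0075] shift(cur) [-0.0014  0.025   0.0076]  rotvec tool deg [ 0.2322 -0.4922 -0.053 ]
```

View pics/b2.png

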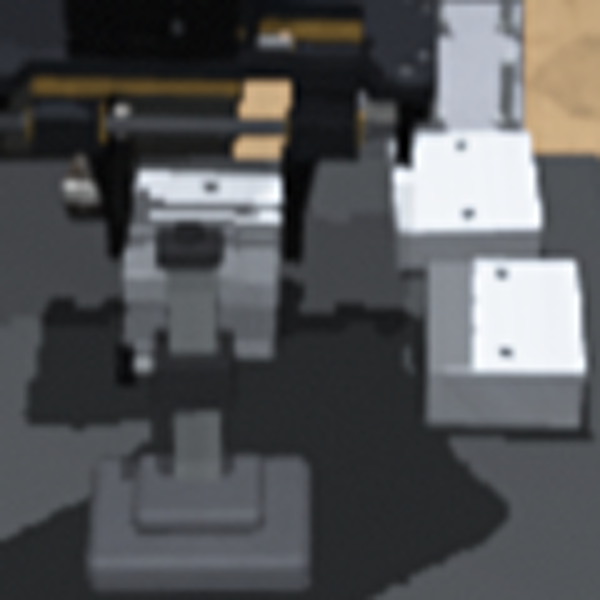

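View pics/b3.png

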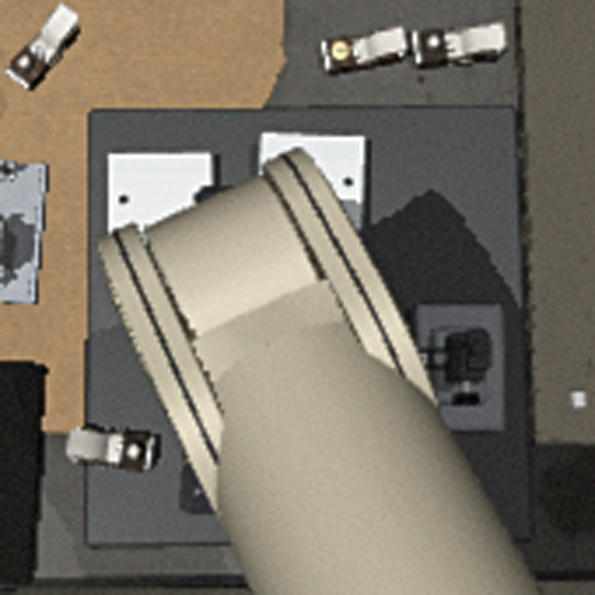

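Call:
arm_command --targets '[[[-0.0014, 0.003, 0.0075, 0.2, -0.5, 0], [0, 0.01, 0, 0, 0, 0], [0, 0.008, 0, 0, 0, 0], [0, 0.003, 0, 0, 0, 0], [0, 0.001, 0, 0, 0, 0], [0, 0, 0, 0, 0, 0]]]'

```text
time: 7.93
ee_pos: [0.5309, 0.0999, 0.0293]
eef_rot: [0.707, -0.018, 0.018, -0.707]
ft_force: [-0.1, -0.2, -1.9]
width: 0.0639
```

```bash
python3 - <<'E'
from h import *
go([.531,.099,.028],tgt(-3))
E
```

```text
t 7.9333 tcp [0.5309 0.0999 0.0293] w 0.06390369047164215 F [-0.1165 -0.1862 -1.8904]
shift(final tool axes) [ 0.0002  0.0013 -0.0009] shift(cur) [ 0.0002  0.0013 -0.0009]  rotvec tool deg [ 0.0097  0.0717 -0.0539]
```

Call:
arm_command --targets '[[[0, 0.0015, 0, 0, 0, 0], [0, 0, 0, 0, 0, 0]]]'

```text
time: 8.1
ee_pos: [0.5313, 0.0999, 0.0284]
eef_rot: [0.707, -0.018, 0.018, -0.707]
ft_force: [-0.8, 0.2, -2.0]
width: 0.064
```

Call:
arm_command --targets '[[[0, 0.001, 0, 0, 0, 0], [0, 0.0007, 0, 0, 0, 0], [0, 0, 0, 0, 0, 0]]]'

```text
time: 8.35
ee_pos: [0.5314, 0.0999, 0.0282]
eef_rot: [0.707, -0.018, 0.018, -0.707]
ft_force: [-7.1, -1.9, 14.5]
width: 0.0641
```

Call:
arm_command --targets '[[[0, -0.001, 0, 0, 0, 0], [0, 0, 0, 0, 0, 0], [0, 0, 0, 0, 0, 0], [0, 0, 0, 0, 0, 0], [0, 0, 0, 0, 0, 0]]]' --hand 1

```text
time: 8.77
ee_pos: [0.5312, 0.0999, 0.0276]
eef_rot: [0.707, -0.018, 0.018, -0.707]
ft_force: [-0.4, 0.2, -0.2]
width: 0.0852
```

Call:
arm_command --targets '[[[0, -0.02, 0, 0, 0, 0], [0, -0.03, 0, 0, 0, 0], [0, -0.03, 0, 0, 0, 0], [0.02, -0.01, 0.01, 0, 0, 0], [0.03, 0, 0.02, 0, 0, 0], [0.03, 0, 0.02, 0, 0, 0], [0.03, 0, 0.006, 0, 0, 0], [0, 0, 0, 0, 0, 0]]]'

```text
time: 9.43
ee_pos: [0.6473, 0.1514, 0.1161]
eef_rot: [-0.706, 0.018, -0.018, 0.707]
ft_force: [-0.5, -0.8, -1.4]
width: 0.0868
```

```bash
python3 - <<'E'
from h import *
go([.645,.155,.021],tgt(0))
S=vision.camera("side");T=vision.camera("top")
cv2.imwrite("pics/b4.png",cv2.resize(S["pixels"][130:290,200:360],None,fx=4,fy=4,interpolation=cv2.INTER_CUBIC))
cv2.imwrite("pics/b5.png",cv2.resize(T["pixels"][150:320,200:370],None,fx=3.5,fy=3.5,interpolation=cv2.INTER_CUBIC))
E
```

```text
t 9.4333 tcp [0.6473 0.1514 0.1161] w 0.08679280772459554 F [-0.4801 -0.7791 -1.3577]
shift(final tool axes) [-0.0023  0.0951  0.0036] shift(cur) [-0.0024  0.0951  0.0034]  rotvec tool deg [-0.0737 -2.929   0.0013]
```

View pics/b4.png

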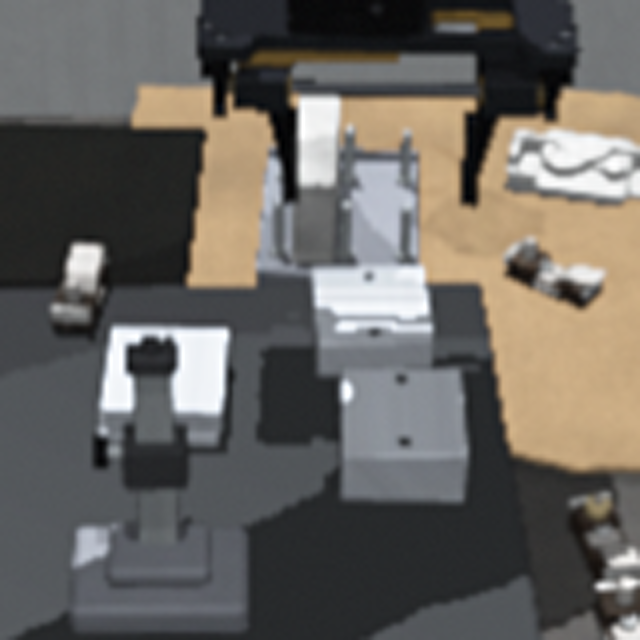

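View pics/b5.png

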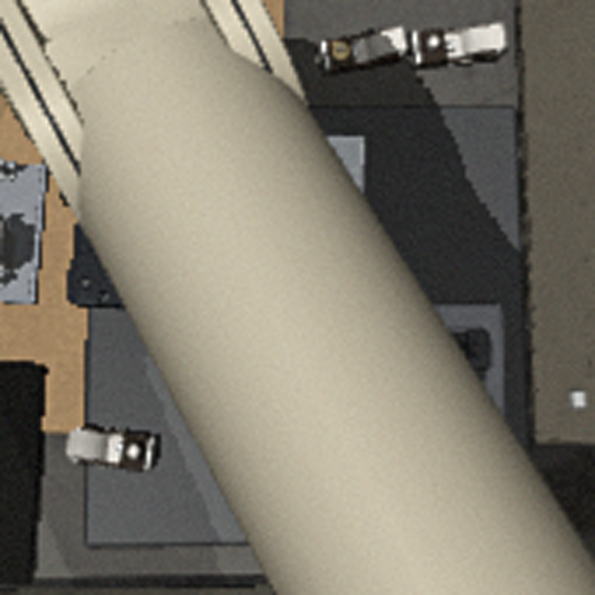

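Call:
arm_command --targets '[[[-0.0024, 0.01, 0.0034, 0, -2.9, 0], [0, 0.02, 0, 0, 0, 0], [0, 0.02, 0, 0, 0, 0], [0, 0.02, 0, 0, 0, 0], [0, 0.015, 0, 0, 0, 0], [0, 0.006, 0, 0, 0, 0], [0, 0, 0, 0, 0, 0]]]'

```text
time: 10.12
ee_pos: [0.6405, 0.1532, 0.0255]
eef_rot: [0.707, -0.001, -0.001, -0.707]
ft_force: [0.0, -0.1, -0.0]
width: 0.087
```

```bash
python3 - <<'E'
from h import *
go([.645,.155,.0225],tgt(0))
S=vision.camera("side")
cv2.imwrite("pics/b6.png",cv2.resize(S["pixels"][150:260,250:360],None,fx=6,fy=6,interpolation=cv2.INTER_CUBIC))
E
```

```text
t 10.1167 tcp [0.6405 0.1532 0.0255] w 0.08699409824024362 F [ 0.0439 -0.0796 -0.0336]
shift(final tool axes) [0.0045 0.003  0.0018] shift(cur) [0.0045 0.003  0.0018]  rotvec tool deg [ 0.0443 -0.0312 -0.1235]
```

View pics/b6.png

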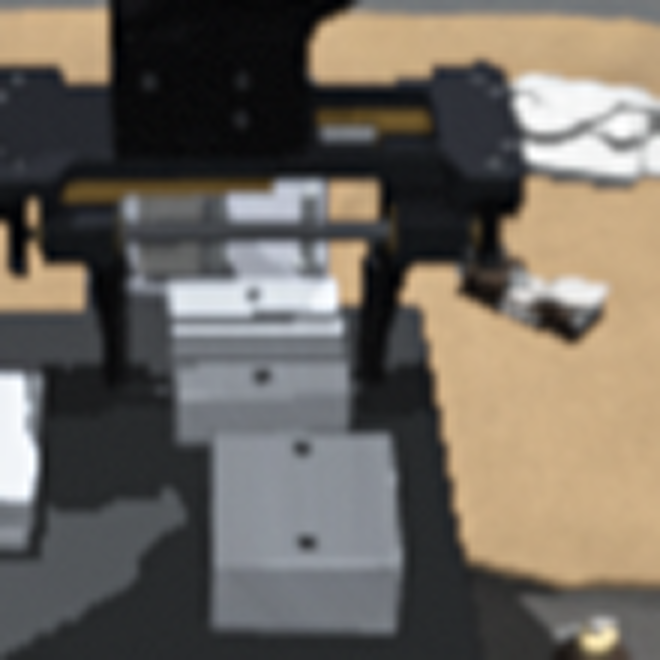

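Call:
arm_command --targets '[[[0.0045, 0.003, 0.0018, 0, 0, 0], [0, 0, 0, 0, 0, 0]]]'

```text
time: 10.33
ee_pos: [0.6474, 0.1561, 0.0247]
eef_rot: [-0.707, -0.001, -0.001, 0.707]
ft_force: [-0.5, -0.6, 0.3]
width: 0.0871
```

Call:
arm_command --targets '[[[0, 0, 0, 0, 0, 0], [0, 0, 0, 0, 0, 0], [0, 0, 0, 0, 0, 0], [0, 0, 0, 0, 0, 0], [0, 0, 0, 0, 0, 0], [0, 0, 0, 0, 0, 0]]]' --hand 0 --grip_force 30

```text
time: 10.83
ee_pos: [0.6463, 0.1556, 0.0239]
eef_rot: [0.707, -0.0, 0.0, -0.707]
ft_force: [-0.4, 0.4, 1.2]
width: 0.0636
```

Call:
arm_command --targets '[[[0, -0.01, 0, 0, 0, 0], [0, -0.02, 0, 0, 0, 0], [0, -0.03, 0, 0, 0, 0], [0, -0.03, 0, 0, 0, 0], [-0.01, -0.01, -0.01, 0, 3, 0], [-0.03, 0, -0.015, 0, 0, 0], [-0.03, 0, -0.015, 0, 0, 0], [-0.03, 0, -0.01, 0, 0, 0], [-0.01, 0, 0, 0, 0, 0], [0, 0, 0, 0, 0, 0], [0, 0, 0, 0, 0, 0]]]'

```text
time: 11.75
ee_pos: [0.5345, 0.111, 0.1245]
eef_rot: [0.707, -0.018, 0.019, -0.707]
ft_force: [0.5, -0.1, -3.8]
width: 0.0636
```

```bash
python3 - <<'E'
from h import *
go([.531,.0995,.041],tgt(-3))
S=vision.camera("side")
cv2.imwrite("pics/b7.png",cv2.resize(S["pixels"][130:290,200:360],None,fx=4,fy=4,interpolation=cv2.INTER_CUBIC))
E
```

```text
t 11.75 tcp [0.5345 0.111  0.1245] w 0.06362619355631326 F [ 0.4949 -0.1144 -3.8432]
shift(final tool axes) [-0.0029  0.0835 -0.0116] shift(cur) [-0.0031  0.0835 -0.0116]  rotvec tool deg [ 0.021  -0.0171  0.0811]
```

View pics/b7.png

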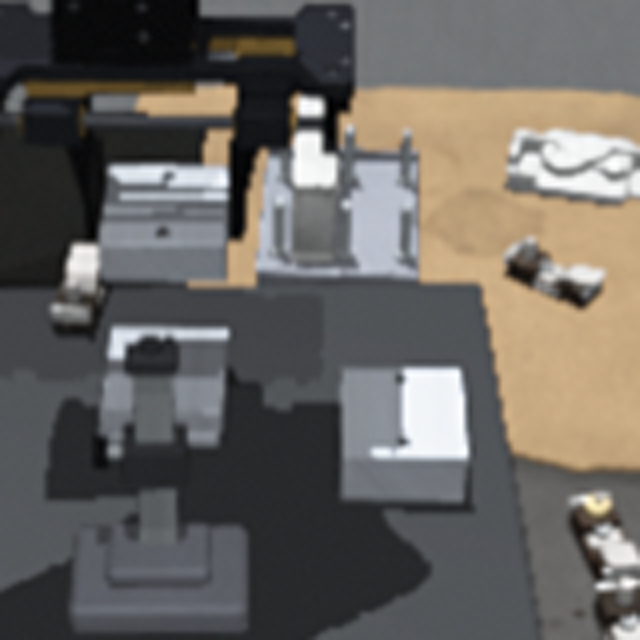

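Call:
arm_command --targets '[[[-0.003, 0.01, -0.0108, 0, 0, 0], [0, 0.02, 0, 0, 0, 0], [0, 0.02, 0, 0, 0, 0], [0, 0.015, 0, 0, 0, 0], [0, 0.006, 0, 0, 0, 0], [0, 0.002, 0, 0, 0, 0], [0, 0, 0, 0, 0, 0]]]'

```text
time: 12.38
ee_pos: [0.5312, 0.1008, 0.0507]
eef_rot: [-0.707, 0.019, -0.018, 0.707]
ft_force: [-0.0, 0.5, -2.5]
width: 0.0637
```

```bash
python3 - <<'E'
from h import *
go([.531,.1003,.048],tgt(-3))
E
```

```text
t 12.3833 tcp [0.5312 0.1008 0.0507] w 0.06372353027221325 F [-0.0122  0.5059 -2.4726]
shift(final tool axes) [-0.0002  0.0027 -0.0005] shift(cur) [-0.0002  0.0027 -0.0005]  rotvec tool deg [-0.0309 -0.0066 -0.0115]
```

Call:
arm_command --targets '[[[0, 0.002, -0.0005, 0, 0, 0], [0, 0.0015, 0, 0, 0, 0], [0, 0, 0, 0, 0, 0]]]'

```text
time: 12.63
ee_pos: [0.5313, 0.0999, 0.0479]
eef_rot: [-0.707, 0.018, -0.019, 0.707]
ft_force: [-0.2, -0.5, -3.2]
width: 0.064
```

Call:
arm_command --targets '[[[0, 0.001, 0, 0, 0, 0], [0, 0.0005, 0, 0, 0, 0], [0, 0, 0, 0, 0, 0]]]'

```text
time: 12.88
ee_pos: [0.5313, 0.0999, 0.0477]
eef_rot: [0.707, -0.018, 0.019, -0.707]
ft_force: [-5.1, -1.6, 16.5]
width: 0.0635
```

Call:
arm_command --targets '[[[0, -0.001, 0, 0, 0, 0], [0, 0, 0, 0, 0, 0], [0, 0, 0, 0, 0, 0], [0, 0, 0, 0, 0, 0], [0, 0, 0, 0, 0, 0]]]' --hand 1

```text
time: 13.3
ee_pos: [0.5306, 0.0998, 0.0466]
eef_rot: [0.707, -0.019, 0.019, -0.707]
ft_force: [-0.1, -0.3, 0.1]
width: 0.0846
```

Call:
arm_command --targets '[[[0, -0.02, 0, 0, 0, 0], [0, -0.03, 0, 0, 0, 0], [0, -0.03, 0, 0, 0, 0], [0.0, -0.01, 0.02, 0, 0, 0], [0.02, 0, 0.035, 0, 0, 0], [0.02, 0, 0.035, 0, 0, 0], [0.02, 0, 0.035, 0, 0, 0], [0.02, 0, 0.035, 0, 0, 0], [0.015, 0, 0.035, 0, 0, 0], [0, 0, 0.01, 0, -1.1, 0], [0, 0, 0, 0, 0, 0]]]'

```text
time: 14.22
ee_pos: [0.6349, 0.3039, 0.1353]
eef_rot: [-0.706, 0.011, -0.009, 0.708]
ft_force: [-0.7, 0.2, -0.9]
width: 0.0875
```

```bash
python3 - <<'E'
from h import *
go([.622,.311,.08],tgt(-4.1))
S=vision.camera("side");T=vision.camera("top")
cv2.imwrite("pics/c1.png",cv2.resize(S["pixels"][100:260,200:360],None,fx=4,fy=4,interpolation=cv2.INTER_CUBIC))
cv2.imwrite("pics/c2.png",cv2.resize(T["pixels"][130:330,120:360],None,fx=3,fy=3,interpolation=cv2.INTER_CUBIC))
E
```

```text
t 14.2167 tcp [0.6349 0.3039 0.1353] w 0.0874689947896766 F [-0.6669  0.2013 -0.874 ]
shift(final tool axes) [-0.0134  0.0553  0.0061] shift(cur) [-0.0129  0.0554  0.0066]  rotvec tool deg [-0.1079  2.5058 -0.1469]
```

View pics/c1.png

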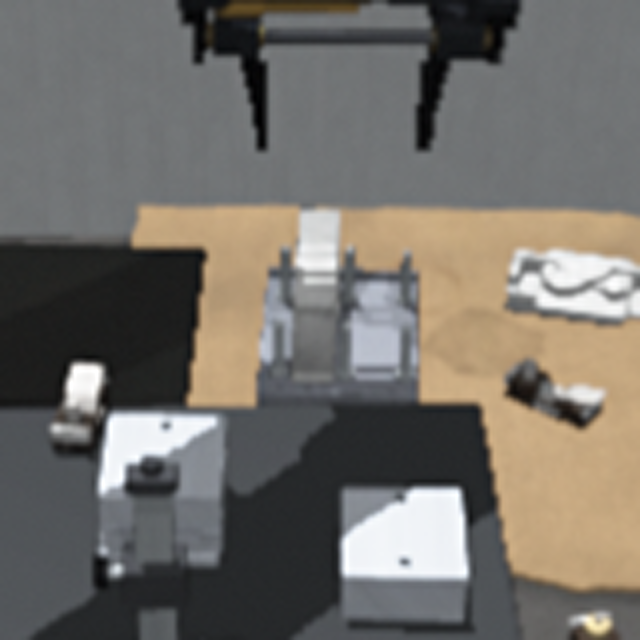

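View pics/c2.png

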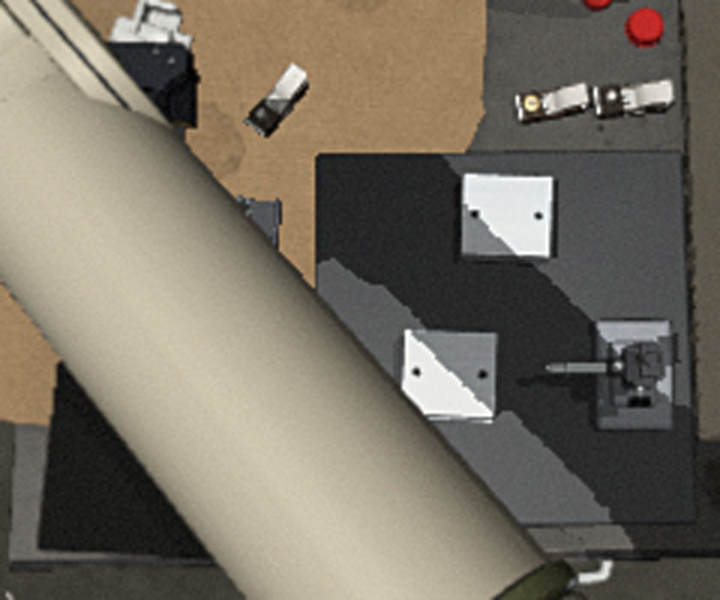

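Call:
arm_command --targets '[[[-0.013, 0.01, 0.0065, 0, 2.5, 0], [0, 0.02, 0, 0, 0, 0], [0, 0.02, 0, 0, 0, 0], [0, 0.01, 0, 0, 0, 0], [0, 0, 0, 0, 0, 0]]]'

```text
time: 14.73
ee_pos: [0.6229, 0.3034, 0.0744]
eef_rot: [0.708, -0.029, 0.027, -0.705]
ft_force: [0.1, 0.2, 0.4]
width: 0.0868
```

```bash
python3 - <<'E'
from h import *
go([.622,.311,.037],tgt(-4.1))
S=vision.camera("side");T=vision.camera("top")
cv2.imwrite("pics/c3.png",cv2.resize(S["pixels"][110:210,230:340],None,fx=6,fy=6,interpolation=cv2.INTER_CUBIC))
s,q,R=state()
for d in (-.0435,0,.0435): print(d,(proj(S,[q+R@[d,-.019,-.0095]])[0]-[230,110])*6)
E
```

```text
t 14.7333 tcp [0.6229 0.3034 0.0744] w 0.08681759185515754 F [0.1146 0.1707 0.4093]
shift(final tool axes) [-0.0014  0.0374  0.0075] shift(cur) [-0.0014  0.0374  0.0077]  rotvec tool deg [ 0.1875 -0.4537 -0.1415]
-0.0435 [194.8831 280.8695]
0 [302.592  284.3213]
0.0435 [410.4363 287.9302]
```

View pics/c3.png

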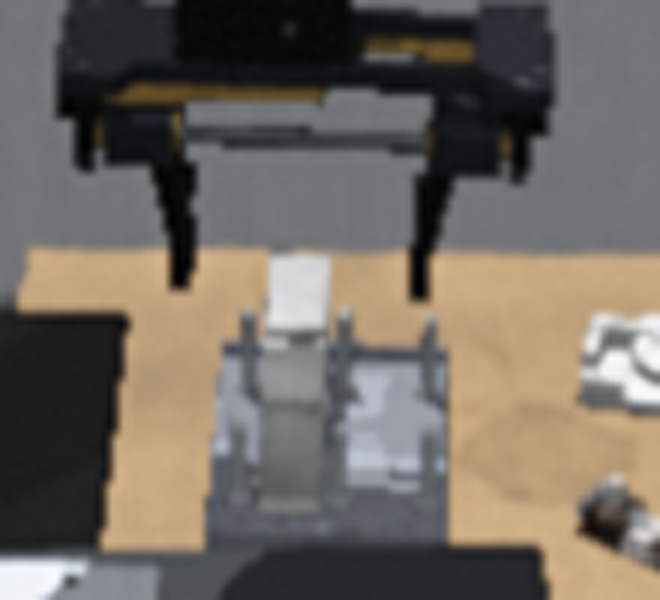

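Call:
arm_command --targets '[[[-0.0012, 0.005, 0.007, 0.2, -0.4, -0.1], [0, 0.015, 0, 0, 0, 0], [0, 0.012, 0, 0, 0, 0], [0, 0.005, 0, 0, 0, 0], [0, 0, 0, 0, 0, 0]]]'

```text
time: 15.25
ee_pos: [0.6218, 0.3128, 0.0371]
eef_rot: [-0.706, 0.025, -0.024, 0.707]
ft_force: [-0.1, -0.4, -0.2]
width: 0.087
```

Call:
arm_command --targets '[[[0, 0, 0, 0, 0, 0], [0, 0, 0, 0, 0, 0], [0, 0, 0, 0, 0, 0], [0, 0, 0, 0, 0, 0], [0, 0, 0, 0, 0, 0], [0, 0, 0, 0, 0, 0], [0, 0, 0, 0, 0, 0], [0, 0, 0, 0, 0, 0], [0, 0, 0, 0, 0, 0]]]' --hand 0 --grip_force 35

```text
time: 16.0
ee_pos: [0.623, 0.3136, 0.0397]
eef_rot: [-0.705, 0.024, -0.026, 0.708]
ft_force: [-0.7, 1.4, -0.4]
width: 0.0349
```

```bash
python3 - <<'E'
from h import *
go([.622,.311,.037],tgt(-4.1))
S=vision.camera("side");T=vision.camera("top")
cv2.imwrite("pics/c4.png",cv2.resize(S["pixels"][110:210,230:340],None,fx=6,fy=6,interpolation=cv2.INTER_CUBIC))
E
```

```text
t 16.0 tcp [0.623  0.3136 0.0397] w 0.03494685446717606 F [-0.6921  1.3879 -0.4224]
shift(final tool axes) [-0.0008  0.0027 -0.0027] shift(cur) [-0.0008  0.0027 -0.0027]  rotvec tool deg [-0.1943  0.0707  0.1071]
```

View pics/c4.png

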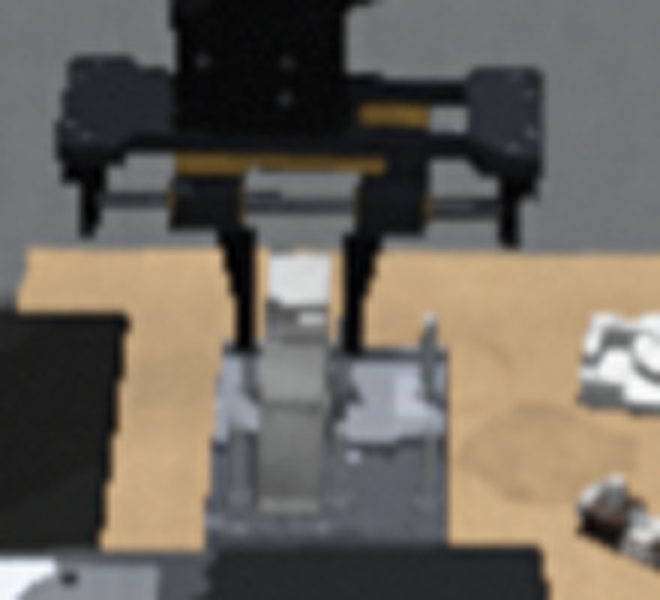

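Call:
arm_command --targets '[[[0, 0.001, -0.001, 0, 0, 0], [0, 0, 0, 0, 0, 0], [0, 0, 0, 0, 0, 0], [0, 0, 0, 0, 0, 0]]]'

```text
time: 16.43
ee_pos: [0.623, 0.3136, 0.0396]
eef_rot: [-0.705, 0.024, -0.026, 0.708]
ft_force: [-2.3, 1.1, 5.9]
width: 0.0253
```

Call:
arm_command --targets '[[[0, -0.01, 0, 0, 0, 0], [0, -0.02, 0, 0, 0, 0], [0, -0.03, 0, 0, 0, 0], [0, -0.03, 0, 0, 0, 0], [0, -0.03, 0, 0, 0, 0], [-0.02, -0.01, 0, 0, 0, 0], [-0.03, 0, 0, 0, 0, 0], [-0.03, 0, 0.003, 0, 0, 0], [-0.03, 0, 0.003, 0, 0, 0], [-0.015, 0, 0.003, 0, 0, 0], [0, 0, 0, 0, 0, 0], [0, 0, 0, 0, 0, 0]]]'

```text
time: 17.43
ee_pos: [0.4982, 0.3299, 0.1691]
eef_rot: [-0.706, 0.023, -0.025, 0.708]
ft_force: [1.1, -0.3, -2.0]
width: 0.0254
```

```bash
python3 - <<'E'
from h import *
go([.499,.331,.14],tgt(-3.5)@Ro.from_euler('z',-35,degrees=True).as_matrix())
print(state()[0]["joint_positions"])
S=vision.camera("side");T=vision.camera("top")
cv2.imwrite("pics/c5.png",cv2.resize(S["pixels"][60:240,150:350],None,fx=4,fy=4,interpolation=cv2.INTER_CUBIC)[:600])
E
```

```text
t 17.4333 tcp [0.4982 0.3299 0.1691] w 0.02535366729684347 F [ 1.0795 -0.305  -1.9767]
shift(final tool axes) [-0.0161  0.0242  0.0011] shift(cur) [0.0006 0.0291 0.001 ]  rotvec tool deg [ -0.0186  -0.4994 -34.838 ]
[-0.1034  0.3709 -0.7007  1.5574  0.2452  1.299  -0.9049]
```

View pics/c5.png

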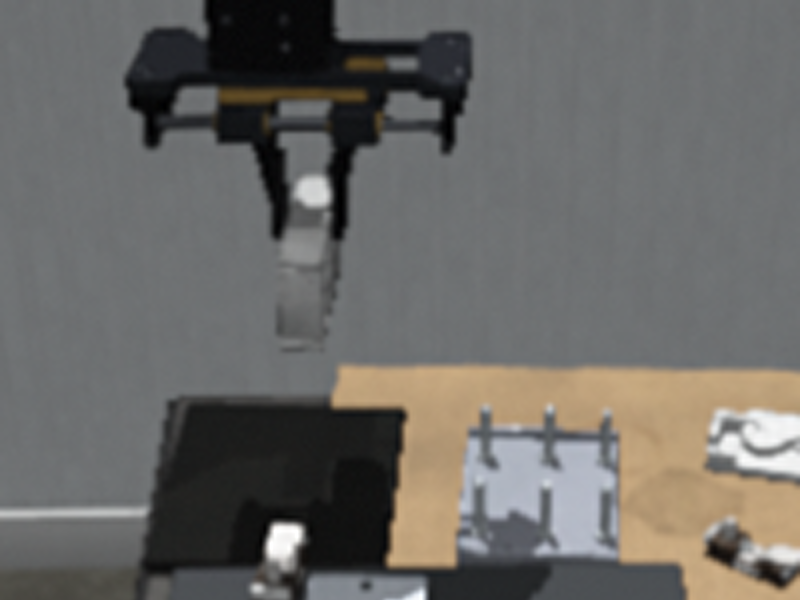

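Call:
arm_command --targets '[[[0, 0, 0, 0, 0, -7], [0, 0, 0, 0, 0, -7], [0, 0, 0, 0, 0, -7], [0, 0, 0, 0, 0, -7], [0, 0, 0, 0, 0, -7], [0, 0, 0, 0, 0, 0], [0, 0, 0, 0, 0, 0]]]'

```text
time: 18.12
ee_pos: [0.4976, 0.3298, 0.1677]
eef_rot: [0.681, 0.189, 0.235, -0.667]
ft_force: [0.4, -0.3, -1.0]
width: 0.025
```

```bash
python3 - <<'E'
from h import *
Rt=tgt(-3.5)@Ro.from_euler('z',-35,degrees=True).as_matrix()
go([.499,.331,.044],Rt)
print(state()[0]["joint_positions"])
S=vision.camera("side");T=vision.camera("top")
cv2.imwrite("pics/c6.png",cv2.resize(S["pixels"][60:240,150:350],None,fx=3.3,fy=3.3,interpolation=cv2.INTER_CUBIC)[:600])
E
```

```text
t 18.1167 tcp [0.4976 0.3298 0.1677] w 0.024965502184151594 F [ 0.3525 -0.34   -1.0464]
shift(final tool axes) [-0.0699  0.102   0.0013] shift(cur) [-0.0698  0.1021  0.0011]  rotvec tool deg [ 0.1944 -0.3922 -0.0588]
[-0.277   0.0783 -0.7185  2.0051  0.7632  0.9    -1.4909]
```

View pics/c6.png

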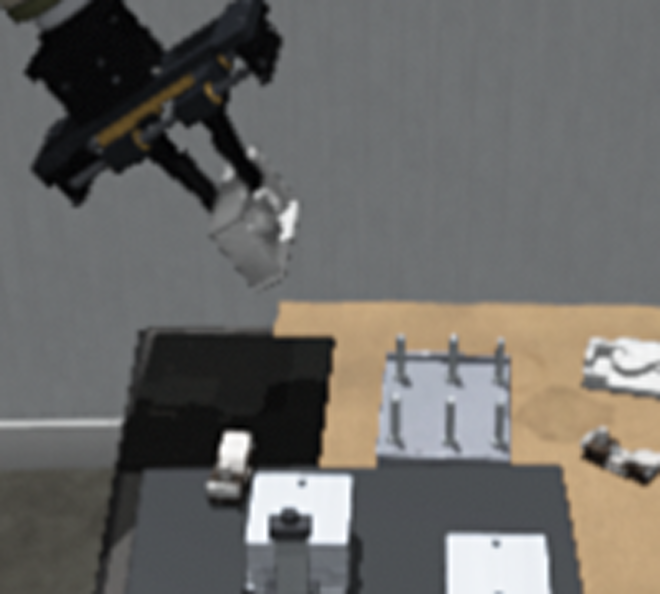

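Call:
arm_command --targets '[[[-0.012, 0.0173, 0, 0, 0, 0], [-0.012, 0.0173, 0, 0, 0, 0], [-0.012, 0.0173, 0, 0, 0, 0], [-0.012, 0.0173, 0, 0, 0, 0], [-0.008, 0.0115, 0.001, 0, 0, 0], [0, 0, 0, 0, 0, 0], [0, 0, 0, 0, 0, 0]]]'

```text
time: 18.8
ee_pos: [0.5001, 0.3308, 0.07]
eef_rot: [0.681, 0.187, 0.237, -0.667]
ft_force: [-0.3, -0.6, -0.9]
width: 0.0255
```

```bash
python3 - <<'E'
from h import *
Rt=tgt(-3.5)@Ro.from_euler('z',-35,degrees=True).as_matrix()
go([.499,.331,.044],Rt)
print(state()[0]["joint_positions"])
S=vision.camera("side");T=vision.camera("top")
cv2.imwrite("pics/c7.png",cv2.resize(S["pixels"][100:240,150:300],None,fx=4.2,fy=4.2,interpolation=cv2.INTER_CUBIC)[:600])
E
```

```text
t 18.8 tcp [0.5001 0.3308 0.07  ] w 0.025455868097875974 F [-0.2831 -0.6039 -0.8602]
shift(final tool axes) [-0.0158  0.0206  0.0001] shift(cur) [-0.0158  0.0207  0.    ]  rotvec tool deg [ 0.2377 -0.6381 -0.1003]
[-0.3415  0.2475 -0.6822  2.0843  1.0233  0.8202 -1.7744]
```

View pics/c7.png

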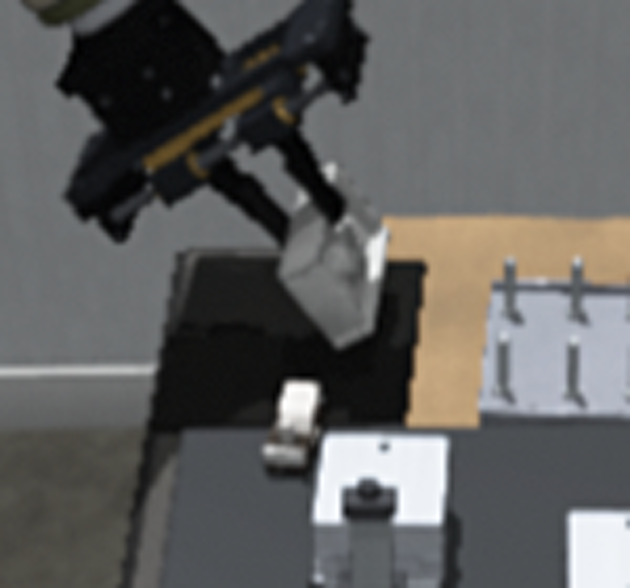

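Call:
arm_command --targets '[[[-0.0056, 0.0083, 0, 0, 0, 0], [-0.0056, 0.0083, 0, 0, 0, 0], [-0.0017, 0.0025, 0, 0, 0, 0], [0, 0, 0, 0, 0, 0], [0, 0, 0, 0, 0, 0]]]'

```text
time: 19.32
ee_pos: [0.5, 0.3316, 0.0481]
eef_rot: [0.68, 0.189, 0.237, -0.668]
ft_force: [-0.5, -0.1, -1.7]
width: 0.0253
```

Call:
arm_command --targets '[[[-0.0011, 0.0016, 0, 0, 0, 0], [-0.0011, 0.0016, 0, 0, 0, 0], [0, 0, 0, 0, 0, 0]]]'

```text
time: 19.57
ee_pos: [0.5, 0.3318, 0.0441]
eef_rot: [0.68, 0.189, 0.237, -0.668]
ft_force: [-0.0, 1.0, 2.0]
width: 0.0252
```

Call:
arm_command --targets '[[[-0.0006, 0.001, 0, 0, 0, 0], [0, 0, 0, 0, 0, 0]]]'

```text
time: 19.73
ee_pos: [0.5004, 0.332, 0.0439]
eef_rot: [0.68, 0.19, 0.238, -0.667]
ft_force: [-5.0, -3.2, 12.3]
width: 0.0253
```

Call:
arm_command --targets '[[[0, 0, 0, 0, 0, 0], [0, 0, 0, 0, 0, 0], [0, 0, 0, 0, 0, 0], [0, 0, 0, 0, 0, 0], [0, 0, 0, 0, 0, 0], [0, 0, 0, 0, 0, 0], [0, 0, 0, 0, 0, 0], [0, 0, 0, 0, 0, 0], [0, 0, 0, 0, 0, 0], [0, 0, 0, 0, 0, 0]]]' --hand 1

```text
time: 20.57
ee_pos: [0.4996, 0.3312, 0.0421]
eef_rot: [0.68, 0.189, 0.237, -0.668]
ft_force: [-0.7, 0.2, -0.4]
width: 0.0829
```

```bash
python3 - <<'E'
from h import *
go([.499,.331,.044])
S=vision.camera("side");T=vision.camera("top")
cv2.imwrite("pics/c8.png",cv2.resize(S["pixels"][100:240,150:300],None,fx=4.2,fy=4.2,interpolation=cv2.INTER_CUBIC)[:600])
E
```

```text
t 20.5667 tcp [0.4996 0.3312 0.0421] w 0.08286864750063079 F [-0.7138  0.1596 -0.3925]
shift(final tool axes) [ 0.0006 -0.0019 -0.0003] shift(cur) [ 0.0006 -0.0019 -0.0003]  rotvec tool deg [0. 0. 0.]
```

View pics/c8.png

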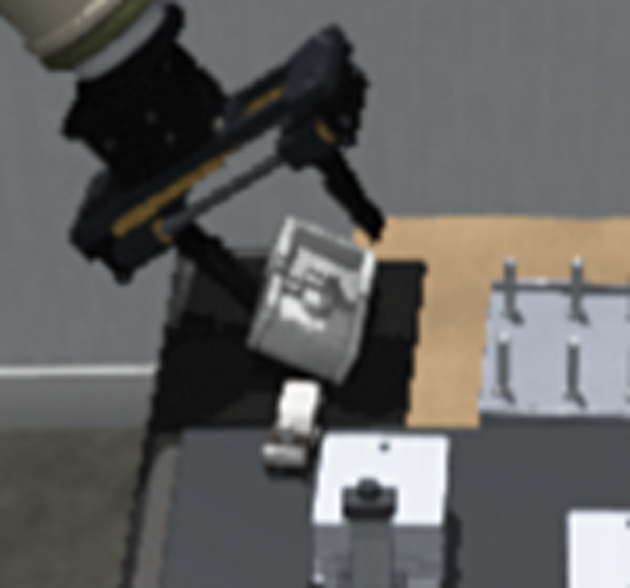

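Call:
arm_command --targets '[[[0, -0.015, 0, 0, 0, 0], [0, -0.03, 0, 0, 0, 0], [0, -0.03, 0, 0, 0, 0], [0, -0.03, 0, 0, 0, 0], [0, -0.01, 0, 0, 0, 0], [0, 0, 0, 0, 0, 0]]]'

```text
time: 21.17
ee_pos: [0.4335, 0.3374, 0.1394]
eef_rot: [0.679, 0.19, 0.238, -0.668]
ft_force: [0.8, 1.0, -0.7]
width: 0.0869
```

```bash
python3 - <<'E'
from h import *
go([.499,.331,.044])
S=vision.camera("side");T=vision.camera("top")
cv2.imwrite("pics/c9.png",cv2.resize(S["pixels"][100:240,150:300],None,fx=4.2,fy=4.2,interpolation=cv2.INTER_CUBIC)[:600])
cv2.imwrite("pics/c9t.png",cv2.resize(T["pixels"][180:340,110:290],None,fx=3.7,fy=3.7,interpolation=cv2.INTER_CUBIC)[:600])
E
```

```text
t 21.1667 tcp [0.4335 0.3374 0.1394] w 0.08691509500149132 F [ 0.7536  0.9924 -0.7174]
shift(final tool axes) [-0.0013  0.1158 -0.0025] shift(cur) [-0.0013  0.1158 -0.0025]  rotvec tool deg [0. 0. 0.]
```

View pics/c9.png

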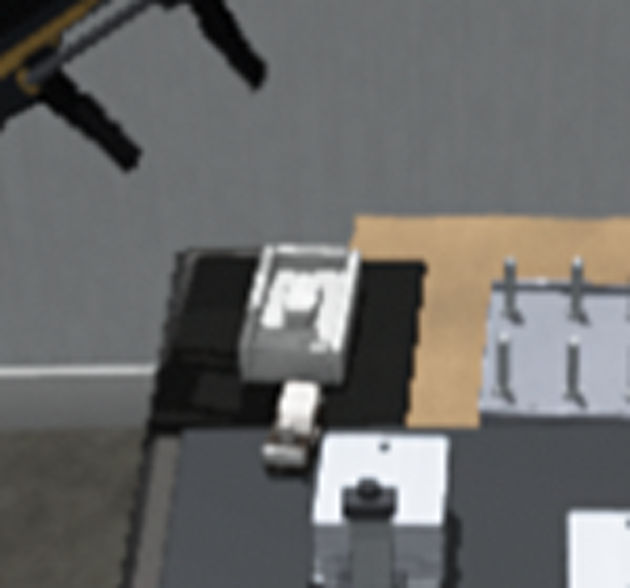

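View pics/c9t.png

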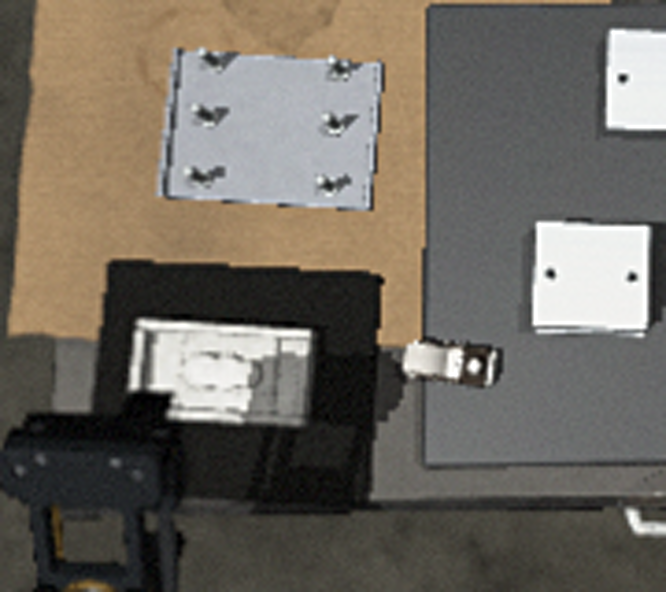

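```bash
python3 - <<'E'
from h import *
T=vision.camera("top");S=vision.camera("side")
z=lambda L:[(110+u/3.7-.36,180+v/3.7-.36) for u,v in L]
c=onz(T,z([(135,318),(318,330),(305,427),(123,412)]),.038);print(c,c.mean(0),np.linalg.norm(np.diff(c,axis=0),axis=1))
m=(c[0]+c[2])/2;print("diag mid",m)
d=(c[0]-c[1])[:2];print("yaw",np.degrees(np.arctan2(-d[0],d[1])))
zs=lambda L:[(150+u/4.2-.38,100+v/4.2-.38) for u,v in L]
s=onz(S,zs([(262,246),(360,250),(345,352),(242,348)]),.038);print("side",s,s.mean(0))
b=onz(T,z([(550,273),(632,277)]),.084);print("stack",b,b.mean(0))
go([.47,.33,.1],tgt(-3.5))
cv2.imwrite("pics/c10.png",cv2.resize(T["pixels"][255:305,135:205],None,fx=10,fy=10,interpolation=cv2.INTER_CUBIC))
E
```

```text
[[0.5126 0.388  0.038 ]
 [0.5033 0.2728 0.038 ]
 [0.4431 0.2797 0.038 ]
 [0.4542 0.393  0.038 ]] [0.4783 0.3334 0.038 ] [0.1155 0.0606 0.1139]
diag mid [0.4779 0.3338 0.038 ]
yaw -4.5828280860490365
side [[0.4484 0.388  0.038 ]
 [0.5099 0.3818 0.038 ]
 [0.5042 0.2718 0.038 ]
 [0.4438 0.2773 0.038 ]] [0.4766 0.3297 0.038 ]
stack [[0.5338 0.1242 0.084 ]
 [0.5307 0.0742 0.084 ]] [0.5323 0.0992 0.084 ]
t 21.3667 tcp [0.4341 0.3347 0.1351] w 0.08692958219110176 F [ 0.907  -0.0461  0.1269]
shift(final tool axes) [ 0.0361  0.0351 -0.0025] shift(cur) [ 0.0095  0.0495 -0.0022]  rotvec tool deg [ 0.0672 -0.6122 34.9581]
```

View pics/c10.png

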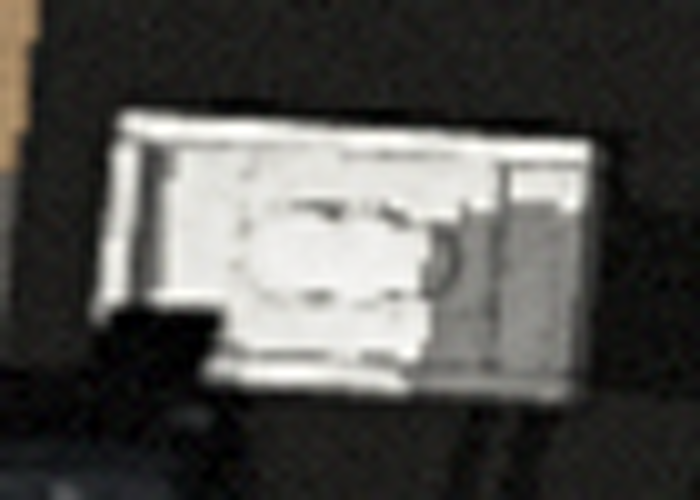

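Call:
arm_command --targets '[[[0, -0.01, 0, 0, 0, 7], [0, 0, 0, 0, 0, 7], [0, 0, 0, 0, 0, 7], [0, 0, 0, 0, 0, 7], [0, 0, 0, 0, 0, 7], [0.02, 0, 0, 0, 0, 0], [0.015, 0.01, 0, 0, 0, 0], [0, 0.02, 0, 0, 0, 0], [0, 0, 0, 0, 0, 0]]]'

```text
time: 22.12
ee_pos: [0.4641, 0.3299, 0.1083]
eef_rot: [0.708, -0.022, 0.032, -0.705]
ft_force: [-1.7, -0.6, -0.8]
width: 0.0866
```

```bash
python3 - <<'E'
from h import *
go([.477,.332,.0],tgt(-4.6))
S=vision.camera("side")
cv2.imwrite("pics/d1.png",cv2.resize(S["pixels"][100:240,150:300],None,fx=4.2,fy=4.2,interpolation=cv2.INTER_CUBIC)[:600])
E
```

```text
t 22.1167 tcp [0.4641 0.3299 0.1083] w 0.08660415773974983 F [-1.704  -0.5998 -0.79  ]
shift(final tool axes) [0.0127 0.1083 0.0032] shift(cur) [0.0111 0.1084 0.0035]  rotvec tool deg [0.202  0.2985 0.8197]
```

View pics/d1.png

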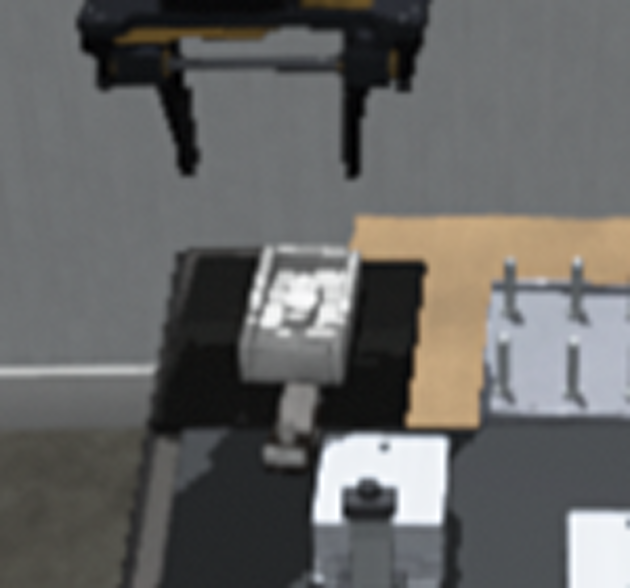

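Call:
arm_command --targets '[[[0.0125, 0.01, 0.003, 0.2, 0.3, 0.8], [0, 0.02, 0, 0, 0, 0], [0, 0.02, 0, 0, 0, 0], [0, 0.015, 0, 0, 0, 0], [0, 0, 0, 0, 0, 0], [0, 0, 0, 0, 0, 0]]]'

```text
time: 22.67
ee_pos: [0.4774, 0.3348, 0.0488]
eef_rot: [-0.705, 0.025, -0.029, 0.708]
ft_force: [0.6, 0.8, 0.5]
width: 0.087
```

```bash
python3 - <<'E'
from h import *
go([.477,.332,.0],tgt(-4.6))
S=vision.camera("side")
cv2.imwrite("pics/d2.png",cv2.resize(S["pixels"][130:210,180:260],None,fx=7,fy=7,interpolation=cv2.INTER_CUBIC)[:600])
E
```

```text
t 22.6667 tcp [0.4774 0.3348 0.0488] w 0.08702265165060587 F [0.6158 0.8053 0.4915]
shift(final tool axes) [-0.0001  0.0488 -0.0028] shift(cur) [-0.0004  0.0488 -0.003 ]  rotvec tool deg [-0.2066  0.184   0.3134]
```

View pics/d2.png

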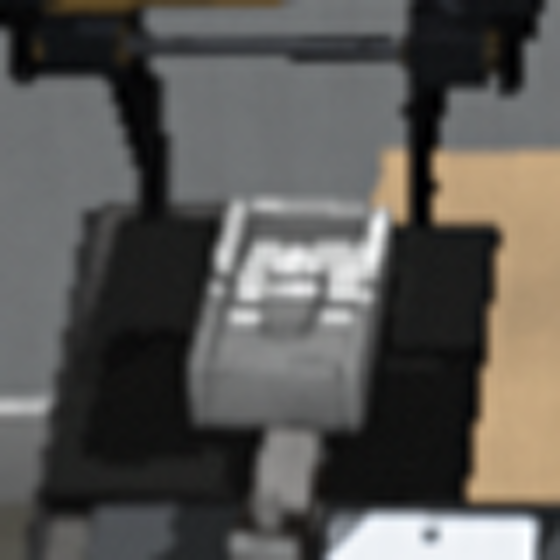

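Call:
arm_command --targets '[[[0, 0.01, -0.0028, -0.2, 0.2, 0.3], [0, 0.015, 0, 0, 0, 0], [0, 0.012, 0, 0, 0, 0], [0, 0.007, 0, 0, 0, 0], [0, 0.003, 0, 0, 0, 0], [0, 0, 0, 0, 0, 0]]]'

```text
time: 23.22
ee_pos: [0.4775, 0.3319, 0.0011]
eef_rot: [-0.706, 0.028, -0.029, 0.707]
ft_force: [0.5, -0.1, 0.4]
width: 0.0871
```

```bash
python3 - <<'E'
from h import *
go([.477,.332,.0],tgt(-4.6))
S=vision.camera("side")
cv2.imwrite("pics/d3.png",cv2.resize(S["pixels"][130:210,180:260],None,fx=7,fy=7,interpolation=cv2.INTER_CUBIC)[:600])
E
```

```text
t 23.2167 tcp [0.4775 0.3319 0.0011] w 0.08706167904324313 F [ 0.5217 -0.0758  0.3546]
shift(final tool axes) [-0.0005  0.0011  0.    ] shift(cur) [-0.0005  0.0011  0.    ]  rotvec tool deg [-0.0184 -0.0412  0.0216]
```

View pics/d3.png

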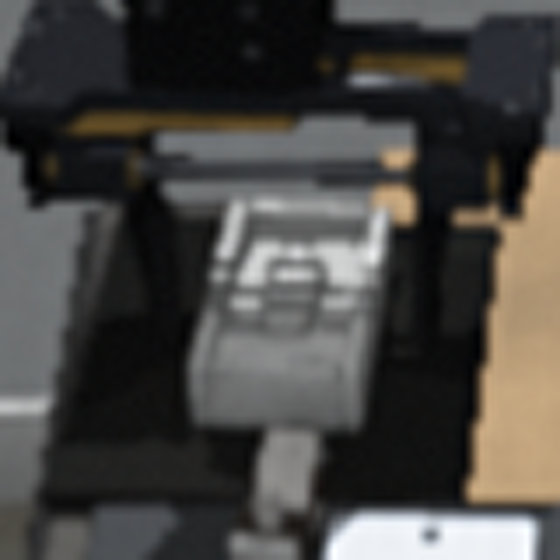

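Straddling. Close.

Call:
arm_command --targets '[[[0, 0, 0, 0, 0, 0], [0, 0, 0, 0, 0, 0], [0, 0, 0, 0, 0, 0], [0, 0, 0, 0, 0, 0], [0, 0, 0, 0, 0, 0], [0, 0, 0, 0, 0, 0], [0, 0, 0, 0, 0, 0]]]' --hand 0 --grip_force 20

```text
time: 23.85
ee_pos: [0.4779, 0.3321, 0.0019]
eef_rot: [-0.706, 0.028, -0.029, 0.707]
ft_force: [-0.8, -0.7, 1.7]
width: 0.0603
```

Call:
arm_command --targets '[[[0, -0.01, 0, 0, 0, 0], [0, -0.02, 0, 0, 0, 0], [0, -0.03, 0, 0, 0, 0], [0, -0.03, 0, 0, 0, 0], [0, -0.03, 0, 0, 0, 0], [0, -0.01, 0, 0, 0, 0], [0, 0, 0, 0, 0, 0]]]'

```text
time: 24.43
ee_pos: [0.4789, 0.3331, 0.1349]
eef_rot: [-0.705, 0.027, -0.031, 0.708]
ft_force: [1.1, -0.0, -2.4]
width: 0.06
```

```bash
python3 - <<'E'
from h import *
go([.533,.098,.13],tgt(-2))
S=vision.camera("side");T=vision.camera("top")
cv2.imwrite("pics/d4.png",cv2.resize(S["pixels"][80:240,150:330],None,fx=3.7,fy=3.7,interpolation=cv2.INTER_CUBIC)[:600])
E
```

```text
t 24.4333 tcp [0.4789 0.3331 0.1349] w 0.060028185400177216 F [ 1.1005 -0.0425 -2.412 ]
shift(final tool axes) [ 0.0623  0.0049 -0.233 ] shift(cur) [ 0.0729  0.0044 -0.2299]  rotvec tool deg [-0.2065 -2.649   0.3188]
```

View pics/d4.png

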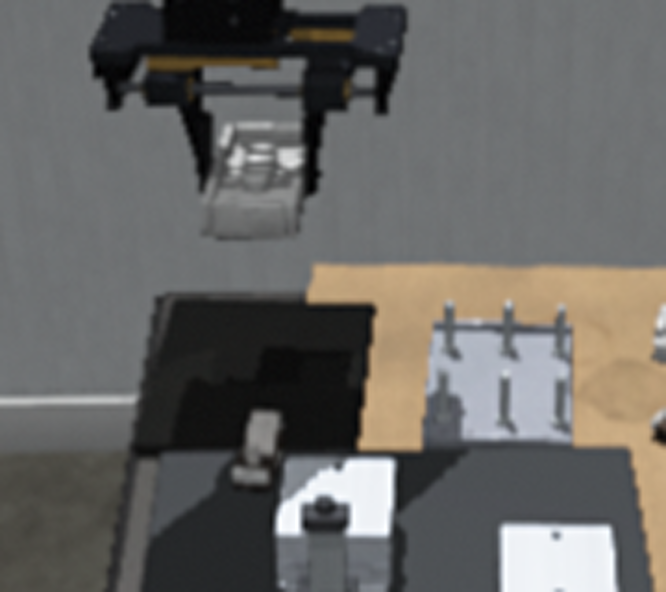

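Call:
arm_command --targets '[[[0, 0, -0.015, -0.2, -1.3, 0.3], [0.008, 0, -0.03, 0, -1.3, 0], [0.01, 0, -0.033, 0, 0, 0], [0.01, 0, -0.033, 0, 0, 0], [0.01, 0, -0.033, 0, 0, 0], [0.01, 0, -0.03, 0, 0, 0], [0.01, 0, -0.03, 0, 0, 0], [0.004, 0, -0.015, 0, 0, 0], [0, 0, 0, 0, 0, 0], [0, 0, 0, 0, 0, 0]]]'

```text
time: 25.37
ee_pos: [0.5295, 0.1096, 0.13]
eef_rot: [0.708, -0.016, 0.011, -0.706]
ft_force: [0.1, 0.9, -1.8]
width: 0.0599
```

```bash
python3 - <<'E'
from h import *
go([.533,.099,.08],tgt(-2))
S=vision.camera("side");T=vision.camera("top")
cv2.imwrite("pics/d5.png",cv2.resize(S["pixels"][130:290,190:340],None,fx=3.7,fy=3.7,interpolation=cv2.INTER_CUBIC)[:600])
E
```

```text
t 25.3667 tcp [0.5295 0.1096 0.13  ] w 0.059942324836521885 F [ 0.0587  0.8527 -1.8444]
shift(final tool axes) [ 0.0039  0.05   -0.0105] shift(cur) [ 0.0043  0.05   -0.0103]  rotvec tool deg [ 0.1697 -0.174  -0.4152]
```

View pics/d5.png

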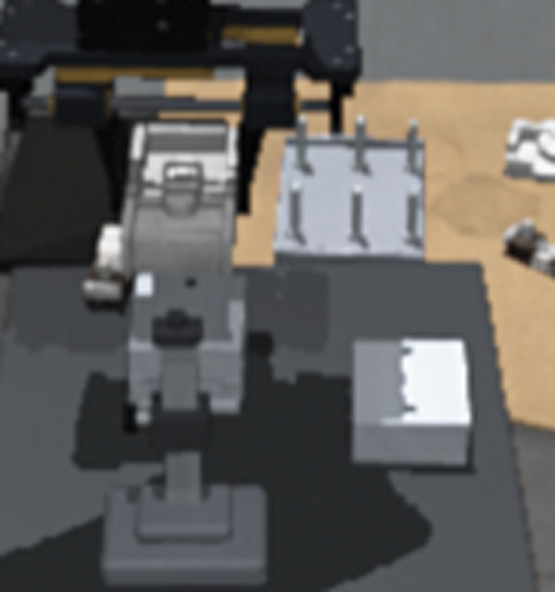

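Call:
arm_command --targets '[[[0.004, 0.005, -0.005, 0.2, -0.2, -0.4], [0, 0.015, -0.0045, 0, 0, 0], [0, 0.015, 0, 0, 0, 0], [0, 0.01, 0, 0, 0, 0], [0, 0.005, 0, 0, 0, 0], [0, 0, 0, 0, 0, 0], [0, 0, 0, 0, 0, 0]]]'

```text
time: 26.05
ee_pos: [0.5343, 0.1017, 0.0821]
eef_rot: [-0.707, 0.01, -0.012, 0.707]
ft_force: [-0.7, 0.2, -1.6]
width: 0.0597
```

```bash
python3 - <<'E'
from h import *
go([.533,.099,.074],tgt(-2))
S=vision.camera("side");T=vision.camera("top")
cv2.imwrite("pics/d6.png",cv2.resize(S["pixels"][170:290,200:300],None,fx=5,fy=5,interpolation=cv2.INTER_CUBIC)[:600])
cv2.imwrite("pics/d6t.png",cv2.resize(T["pixels"][150:320,200:370],None,fx=3.5,fy=3.5,interpolation=cv2.INTER_CUBIC))
E
```

```text
t 26.05 tcp [0.5343 0.1017 0.0821] w 0.05972802140404794 F [-0.6846  0.243  -1.579 ]
shift(final tool axes) [-0.0012  0.0081 -0.0027] shift(cur) [-0.0012  0.0081 -0.0028]  rotvec tool deg [-0.0753  0.2009  0.1685]
```

View pics/d6.png

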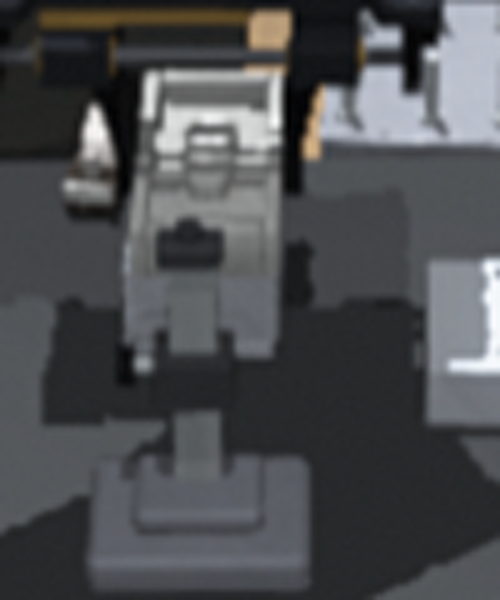

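View pics/d6t.png

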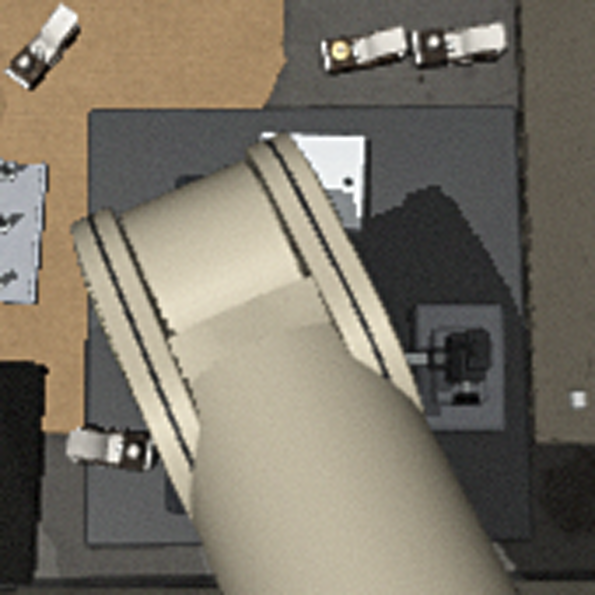

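Aligned; lower onto the stack.

Call:
arm_command --targets '[[[-0.0012, 0.003, -0.0015, 0, 0.2, 0.1], [0, 0.003, 0, 0, 0, 0], [0, 0.0015, 0, 0, 0, 0], [0, 0, 0, 0, 0, 0]]]'

```text
time: 26.48
ee_pos: [0.5328, 0.0996, 0.074]
eef_rot: [-0.707, 0.012, -0.013, 0.707]
ft_force: [0.3, 0.2, -1.8]
width: 0.0596
```

Call:
arm_command --targets '[[[0, 0.001, 0, 0, 0, 0], [0, 0.0005, 0, 0, 0, 0], [0, 0, 0, 0, 0, 0]]]'

```text
time: 26.73
ee_pos: [0.533, 0.0997, 0.0738]
eef_rot: [-0.707, 0.012, -0.013, 0.707]
ft_force: [-5.5, -1.5, 9.2]
width: 0.0602
```

Call:
arm_command --targets '[[[0, -0.0008, 0, 0, 0, 0], [0, 0, 0, 0, 0, 0], [0, 0, 0, 0, 0, 0], [0, 0, 0, 0, 0, 0], [0, 0, 0, 0, 0, 0]]]' --hand 1

```text
time: 27.15
ee_pos: [0.533, 0.0998, 0.0737]
eef_rot: [-0.707, 0.012, -0.013, 0.707]
ft_force: [0.1, 0.8, 0.6]
width: 0.0831
```

Call:
arm_command --targets '[[[0, -0.015, 0, 0, 0, 0], [0, -0.025, 0, 0, 0, 0], [0, -0.03, 0, 0, 0, 0], [0, -0.03, 0, 0, 0, 0], [0, -0.03, 0.01, 0, 0, 0], [0, -0.01, 0.03, 0, 0, 0], [0.02, 0, 0.035, 0, 0, 0], [0.02, 0, 0.035, 0, 0, 0], [0.02, 0, 0.035, 0, 0, 0], [0.02, 0, 0.035, 0, 0, 0], [0, 0, 0.035, 0, 0, 0], [0, 0, 0, 0, 0, 0]]]'

```text
time: 28.15
ee_pos: [0.6178, 0.32, 0.2121]
eef_rot: [-0.705, 0.011, -0.009, 0.709]
ft_force: [-2.1, 2.1, -0.3]
width: 0.0876
```

```bash
python3 - <<'E'
from h import *
s,q,R=state();print(s["time"],q,s["width"],s["ft_force"])
S=vision.camera("side");T=vision.camera("top")
cv2.imwrite("pics/e1.png",cv2.resize(S["pixels"][170:290,190:310],None,fx=5,fy=5,interpolation=cv2.INTER_CUBIC)[:600])
cv2.imwrite("pics/e1t.png",cv2.resize(T["pixels"][200:320,220:360],None,fx=5,fy=5,interpolation=cv2.INTER_CUBIC))
E
```

```text
28.15 [0.6178 0.32   0.2121] 0.08755182656197844 [-2.0841  2.1103 -0.3048]
```

View pics/e1.png

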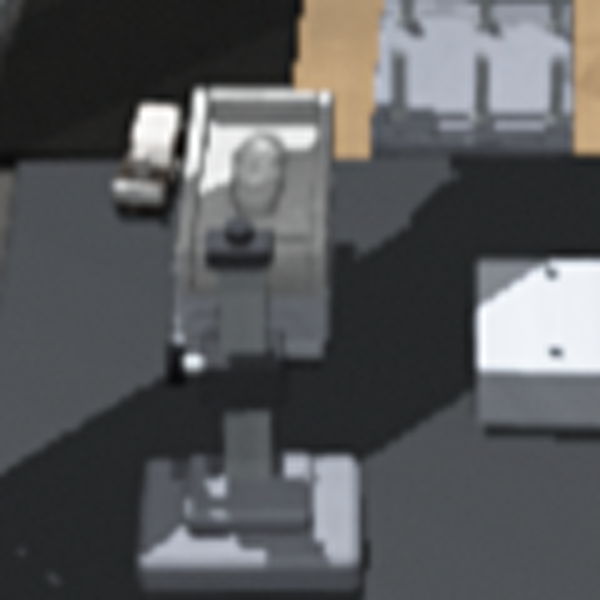

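View pics/e1t.png

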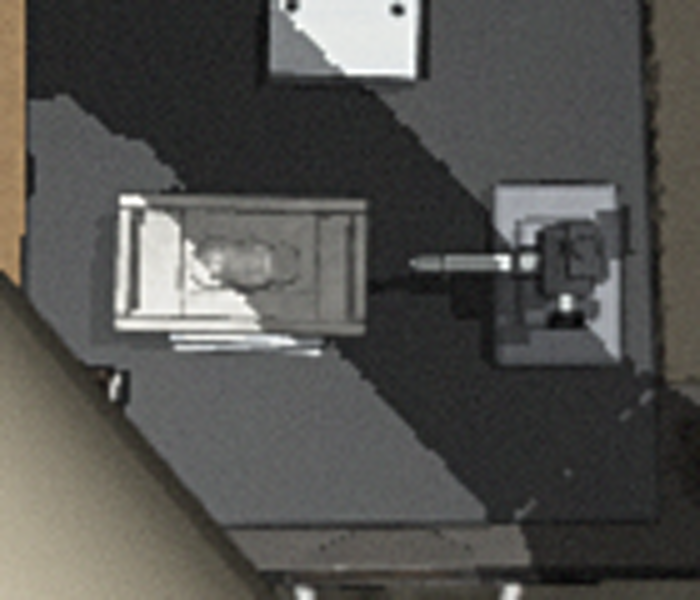

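```bash
python3 - <<'E'
from h import *
T=vision.camera("top");S=vision.camera("side")
z=lambda L:[(220+u/5-.4,200+v/5-.4) for u,v in L]
c=onz(T,z([(119,194),(368,199),(365,334),(114,330)]),.110);print(c,c.mean(0),np.linalg.norm(np.diff(c,axis=0),axis=1))
d=(c[0]-c[1]+c[3]-c[2])[:2];print("yaw",np.degrees(np.arctan2(-d[0],d[1])))
tip=onz(T,z([(411,263)]),.110)[0];print("tip",tip,"spot~",tip+[.0015,.068,0])
zs=lambda L:[(190+u/5-.4,170+v/5-.4) for u,v in L]
print(tri(T,z([(119,194),(368,199),(114,330)]),S,zs([(333,88),(331,296),(194,88)])))
E
```

```text
[[0.5653 0.156  0.11  ]
 [0.5618 0.0459 0.11  ]
 [0.5024 0.0483 0.11  ]
 [0.5056 0.1581 0.11  ]] [0.5338 0.1021 0.11  ] [0.1102 0.0594 0.1099]
yaw -1.7452908976245478
tip [0.5332 0.0274 0.11  ] spot~ [0.5347 0.0954 0.11  ]
[[0.5648 0.156  0.1089 0.0014]
 [0.5634 0.0446 0.0848 0.0024]
 [0.5045 0.1581 0.1085 0.0023]]
```

```bash
python3 - <<'E'
from h import *
print(r.close_job())
E
```

```text
the job is handed in; nothing more can be done
None
```

The job is handed in at about 28 s on the robot's clock. I stacked the 16 mm and 24 mm plates on the 8 mm plate at the gauge, making 48 mm of packing. I then took the casting from the rack and laid it open side up on the mat, letting go of it there. Finally I regripped it across its width and set it on the stack.

**Last checks from the camera images**

| Check | Measured | Limit |
|---|---|---|
| Casting centre to pack_spot, horizontal | about 7 mm | 18 mm |
| Long side to scriber direction | about 1° (casting yaw −1.7°) | 8.6° (0.15 rad) |
| Rim height | 0.1085 to 0.109 m at two corners (48 mm packing makes it 0.110 m) | 3 mm either side of the tip, at 0.108 to 0.112 m |
| Scriber tip, shift seen in the top view | under 1 mm | 3 mm |

The hand was clear of the work, and the casting had been put down at the height I expected from the stack. I did not re-measure the clamp blocks; nothing I did came near them and they looked unmoved in the pictures.

**What failed or disagreed**
- **Finger length:** the real finger ends sit about 19 mm above the reported TCP. My first close went over the top of the 16 mm plate without touching it. I saw this in the side view and corrected all later grips for it.
- **Rim cross-check:** a third rim corner came out at 0.085 m. I put that down to picking the lower edge of the casting in the side view instead of the rim.
- **Camera agreement:** the two cameras differed by about 1.5 to 5 mm throughout.

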